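# Pack the carving chisels and pin the chest shut

## Task

Pack up for the day: fold the chest's lid back until it stands upright, lay every chisel that is out on the bench down flat in the chest's rack, one to a slot with the handle towards the hasp post and the blade towards the hinges, then fold the lid fully shut so that its hasp drops over the post. Lock it: push the linch pin, from the front and with its loop on top, through the cross hole in the post until its head is home against the post, and swing the sprung loop over the end of the post so that it snaps flat. Do not disturb the printing block, the mallet or the oil bottle.

Things in the scene. Friction and masses are not known exactly. Their poses are not given: they have to be found in the camera images.
- chest: Wooden tool chest fixed to the bench: 160 deep (own x) x 346 wide (y) x 56 high, walls 7, floor 8 thick. Origin: centre of its underside. Own x points level from the front, where the hasp post stands (x = -110), to the hinges (x = +80). Inside, a rack of five slots side by side along y, 54 apart, each along x.
- chest_floor (a point): Centre of the chest's inner floor (8 above the bench), axes as the chest's. Wooden teeth 18 high part the slots; gaps between them are 38 wide beside the handles (teeth at chest x -60 to -40) and 30 wide beside the blades (x +30 to +60). Between x -40 and +30 there are no teeth: room for fingers. Chisels lie on this floor.
- slot1 (a point): Slot 1 of 5 (chest y = -108): where the middle of a chisel's handle (its origin) comes to lie when the chisel is in this slot, 12 above the inner floor; axes as the chest's.
- slot2 (a point): Slot 2 of 5 (chest y = -54): where the middle of a chisel's handle (its origin) comes to lie when the chisel is in this slot, 12 above the inner floor; axes as the chest's.
- slot3 (a point): Slot 3 of 5 (chest y = +0): where the middle of a chisel's handle (its origin) comes to lie when the chisel is in this slot, 12 above the inner floor; axes as the chest's.
- slot4 (a point): Slot 4 of 5 (chest y = +54): where the middle of a chisel's handle (its origin) comes to lie when the chisel is in this slot, 12 above the inner floor; axes as the chest's.
- slot5 (a point): Slot 5 of 5 (chest y = +108): where the middle of a chisel's handle (its origin) comes to lie when the chisel is in this slot, 12 above the inner floor; axes as the chest's.
- post_hole (a point): Centre of the post's cross hole, 85 above the bench, axes as the chest's; the hole, 12.5 square, runs right through along x. The post is an upright steel shaft, 22 across, 30 in front of the chest; its flat top is 16 above this point. With the lid shut the hasp strap lies round it, top 13 below this point, reaching 36 in front of the post's axis under the pin's head.
- lid (a joint): Lid angle in rad: 0 = shut flat on the chest, 1.6 = upright stop (just past vertical). The hinge is stiff: the lid stays where it is left above about 0.6 rad (some 0.4 N m to raise it, less to lower it) and sinks shut slowly by itself below about 0.4. It starts partly raised, 0.7 to 1.05.
- lid_hinge (a point): Middle of the lid's hinge line, 56 above the bench at the back of the chest (chest x = +80); the line runs along chest y. Axes: those of the lid, which equal the chest's when it is shut.
- lid_edge (a point): Middle of the lid's front edge, 160 from the hinge line. The lid is a board 12 thick and 346 wide; a steel hasp strap 48 wide, with the hole for the post, juts 66 beyond this edge in the middle.
- linchpin: Linch pin, about 170 g: steel head 36 long x 24 wide x 22 high, brass shank 10 thick with tapered tip, yellow sprung wire loop. Origin: on the loop's pivot, mid head (11 above the bench as it lies); own x along the shank, z up. Head from x = -6 to +30 (its front face), shank from +30 to +66. Pinch the head across its 24 width near x = +18, ahead of the loop.
- pin_tip (a point): Tip of the linch pin's shank, 66 from the pin's origin. With the pin home (shoulder against the post) it stands 25 beyond the middle of the post's hole.
- loop (a joint): Angle of the yellow loop in rad: 2.4 = open (leaning back and up over the head's rear), 0 = closed, flat along the shank round the post, its bow beyond the tip. A light spring pulls it shut; friction keeps it open if left beyond about 1.6 rad, and let go below about 1 rad it closes by itself and stays shut. Swinging it takes under 1 N at the bow. It starts at 2.1 to 2.4.
- loop_bow (a point): Middle of the loop's outer end (bow), 72 from the pivot. The loop is bent from wire 5 thick and is 52 wide outside, so it passes round the post.
- block: Carved wooden printing block with a red face, 200 x 70 x 23, lying on the bench; a bystander. Origin: centre of its underside, x along its length.
- mallet: Wooden mallet, head 60 thick x 90 long, lying on the bench; a bystander. Handle along own x.
- oil: Small amber oil bottle, 52 across, 110 high, standing on the bench; a bystander.
- chisel1: Carving chisel, 130 long, about 60 g: squarish wooden handle 24 x 24 x 85 with bevelled edges, steel blade 14 wide, 5 thick. Origin: on its axis at the middle of the handle (12 above what it lies on); own x along the axis to the blade, whose tip is at x = +87; handle from x = -43 to +43. May be absent.
- chisel2: Carving chisel, 130 long, about 60 g: squarish wooden handle 24 x 24 x 85 with bevelled edges, steel blade 9 wide, 5 thick. Origin: on its axis at the middle of the handle (12 above what it lies on); own x along the axis to the blade, whose tip is at x = +87; handle from x = -43 to +43. May be absent.
- chisel3: Carving chisel, 130 long, about 60 g: squarish wooden handle 24 x 24 x 85 with bevelled edges, steel blade 12 wide, 5 thick. Origin: on its axis at the middle of the handle (12 above what it lies on); own x along the axis to the blade, whose tip is at x = +87; handle from x = -43 to +43. May be absent.
- chisel4: Carving chisel, 130 long, about 60 g: squarish wooden handle 24 x 24 x 85 with bevelled edges, steel blade 10 wide, 5 thick. Origin: on its axis at the middle of the handle (12 above what it lies on); own x along the axis to the blade, whose tip is at x = +87; handle from x = -43 to +43. May be absent.
- chisel5: Carving chisel, 130 long, about 60 g: squarish wooden handle 24 x 24 x 85 with bevelled edges, steel blade 14 wide, 5 thick. Origin: on its axis at the middle of the handle (12 above what it lies on); own x along the axis to the blade, whose tip is at x = +87; handle from x = -43 to +43. May be absent.
Mind the look-alikes: they are no part of the job. What is shaped like the chisel3 but green or turquoise is not meant.

How it is judged:
On the way, in this order (a step that is already met when the one before it is completed fails the run):
1. the lid stands upright (over 1.45 rad) (value of joint lid above 1.45 rad), for 0.2 s.
2. every chisel lies in a slot of its own in the chest, handle to the front (z of chisel1 in the frame of chest_floor between 0.006 and 0.02 m and x of each of chisel1, chisel2, chisel3, chisel4, chisel5 in the frame of chest_floor below -0.01 m and angle between the x axis of each of chisel1, chisel2, chisel3, chisel4, chisel5 and the x axis of chest, either way round below 0.22 rad and (y of chisel1 in the frame of slot1 between -0.015 and 0.015 m or y of chisel1 in the frame of slot2 between -0.015 and 0.015 m or y of chisel1 in the frame of slot3 between -0.015 and 0.015 m or y of chisel1 in the frame of slot4 between -0.015 and 0.015 m or y of chisel1 in the frame of slot5 between -0.015 and 0.015 m) and linear speed of each of chisel1, chisel2, chisel3, chisel4, chisel5 below 0.03 m/s and z of chisel2 in the frame of chest_floor between 0.006 and 0.02 m and (y of chisel2 in the frame of slot1 between -0.015 and 0.015 m or y of chisel2 in the frame of slot2 between -0.015 and 0.015 m or y of chisel2 in the frame of slot3 between -0.015 and 0.015 m or y of chisel2 in the frame of slot4 between -0.015 and 0.015 m or y of chisel2 in the frame of slot5 between -0.015 and 0.015 m) and z of chisel3 in the frame of chest_floor between 0.006 and 0.02 m and (y of chisel3 in the frame of slot1 between -0.015 and 0.015 m or y of chisel3 in the frame of slot2 between -0.015 and 0.015 m or y of chisel3 in the frame of slot3 between -0.015 and 0.015 m or y of chisel3 in the frame of slot4 between -0.015 and 0.015 m or y of chisel3 in the frame of slot5 between -0.015 and 0.015 m) and z of chisel4 in the frame of chest_floor between 0.006 and 0.02 m and (y of chisel4 in the frame of slot1 between -0.015 and 0.015 m or y of chisel4 in the frame of slot2 between -0.015 and 0.015 m or y of chisel4 in the frame of slot3 between -0.015 and 0.015 m or y of chisel4 in the frame of slot4 between -0.015 and 0.015 m or y of chisel4 in the frame of slot5 between -0.015 and 0.015 m) and z of chisel5 in the frame of chest_floor between 0.006 and 0.02 m and (y of chisel5 in the frame of slot1 between -0.015 and 0.015 m or y of chisel5 in the frame of slot2 between -0.015 and 0.015 m or y of chisel5 in the frame of slot3 between -0.015 and 0.015 m or y of chisel5 in the frame of slot4 between -0.015 and 0.015 m or y of chisel5 in the frame of slot5 between -0.015 and 0.015 m) and distance between chisel1 and chisel2 above 0.035 m and distance between each of chisel1, chisel2 and chisel3 above 0.035 m and distance between each of chisel1, chisel2, chisel3 and chisel4 above 0.035 m and distance between each of chisel1, chisel2, chisel3, chisel4 and chisel5 above 0.035 m), for 0.2 s.
3. the lid is shut with the chisels packed (all of step 2 and value of joint lid below 0.05 rad), for 0.2 s.
4. the linch pin is pushed home through the post from the front (value of joint lid below 0.05 rad and x of pin_tip in the frame of post_hole between 0.0195 and 0.032 m and y of pin_tip in the frame of post_hole between -0.009 and 0.009 m and z of pin_tip in the frame of post_hole between -0.009 and 0.009 m and angle between the x axis of linchpin and the x axis of chest, either way round below 0.25 rad and angle between linchpin's own z axis and vertical below 0.5 rad), for 0.2 s.
5. the loop is swung over the post end and flat (all of step 4 and value of joint loop below 0.15 rad), for 0.2 s.
At the end, for the whole second after the job is handed in: Each chisel present lies flat in a slot of its own (within 15 mm and 0.22 rad of its line), blade to the hinges; lid shut (under 0.05 rad); linch pin through the post from the front, head within 5 mm of it; loop closed (under 0.15 rad); all at rest (all of step 2 and all of step 5 and linear speed of linchpin below 0.02 m/s and velocity of joint lid between -0.05 and 0.05 rad/s); the robot touches nothing.
It fails at once if the printing block is moved by more than 25 mm or tipped over (distance of block from where it was at the start of the episode above 0.025 m or angle between block's own z axis and vertical above 0.5 rad).
It fails at once if the mallet is moved by more than 25 mm or tipped over (distance of mallet from where it was at the start of the episode above 0.025 m or angle between mallet's own z axis and vertical above 0.5 rad).
It fails at once if the oil bottle is moved by more than 25 mm or tipped over (distance of oil from where it was at the start of the episode above 0.025 m or angle between oil's own z axis and vertical above 0.5 rad).
Of chisel1, chisel2, chisel3, chisel4, chisel5 only 3 to 5 are there at a start; the rules pass over those that are not, and their reading is None.
At some moment in a run one of chisel1, chisel2, chisel3, chisel4, chisel5 may be knocked a few centimetres aside while the robot is not near it.
It also fails if it takes over 210 s, if anything falls off the work surface, if the arm or the gripper's body presses on something with over 40 N, if the wrist force passes 120 N, or if a joint passes its speed limit or range.

## Robot

A 6-joint arm with a two-finger parallel gripper is mounted at the origin on the work surface. World frame = base frame: x ahead of the robot, y to its left, z up, the work surface at z = 0. Lengths are in m, angles in rad, forces in N, time in s.
With the tool pointing down it reaches from about 0.35 to 0.925 m from the base axis. Payload 6.4 kg.
Tool frame: the origin (TCP) lies midway between the tips of the shut fingers; the grasp point (between the pads) lies 19 mm behind it (bot.grip_point_offset is the distance from the TCP to the grasp point, in m); z points along the fingers, y is the line along which they close (so a half turn about z gives the same grasp; the last joint's range is limited). The gripper opens to 94 mm and grips with 3 to 60 N. Pads are 16 mm wide; open, the fingers measure 119 mm over their backs; the gripper's body (75 mm by 177 mm) begins 78 mm behind the grasp point.
Start: joints at [1.042, 0.245, 1.558, -0, 1.339, -0.174], TCP at [0.226, 0.61, 0.205] pointing down, gripper open.
Joint ranges: [-3.13, 3.13], [-1.02, 2.26], [0.13, 2.54], [-0.95, 4.09], [0.21, 2.88], [-2.74, 2.74]. Speed limits (rad/s): [2.57, 2.57, 3.14, 3.14, 3.14, 3.14].

## Interface

Orientations are given as a unit quaternion [x, y, z, w].
In Python, from workcell import bot gives the robot as it stands.
- The arm moves only by the shell command python3 -m crank 'ROWS'. ROWS is JSON, a list of rows, each an object of numbers: "x", "y", "z": the shift along the tool's x, y, z in mm; "yaw": the turn about the tool's z in rad; "fingers": the closure, from -1 (fully open) to 1 (shut). In form: [{"x": .., "y": .., "z": .., "yaw": .., "fingers": ..}, ...]. A call has 1 to 12 rows; each row shifts and turns the commanded pose from where the row before left it, along the tool's axes as they then stand; what a row does not reach is not made up. A row lasts 1/8 s, in which the tool goes at most 62.5 mm and 10.7 degrees, less where a joint would pass 70% of its speed; a pose out of reach is approached as far as the arm can. A call is refused whole if a number of a shift passes 62.5 or a number of a turn 0.188, either way. A call with a gripper value outside its range is refused whole. The fingers move at their own pace and stop on an object; the grip force is fixed at half the most. Time passes only in rows, so rows that do not move let the fingers close. It gives the time, the measured TCP pose, the force, the opening and the grip force at its end, in the units of the state.
- bot.get_state(): the state, without advancing time (a new reading comes with each control period).
- bot.camera(name): name is "side" or "top"; returns a dict with "pixels" (480x640x3 uint8, red, green, blue), "fx", "fy", "cx", "cy" (pixels), "pose" (4x4, takes a point from camera to world coordinates). Camera axes: x right, y down, z forward; pixel columns grow to the right and rows downward; lengths in m; the calibration is good to about 2 mm. A picture is of the moment at which its call begins. There is no depth.
- bot.hand_in(): hands the job in; it is judged then, once.
The state is a dict: "clock": time; "joint_positions": joint angles; "joint_vel": joint speeds; "joint_efforts": joint torques, N m; "tcp_pos": TCP position; "orientation": TCP orientation; "ft_force": force on the tool from outside, world axes, zero at the start; "torque": the same for the moment, N m; "grip_width": finger opening in m; "gripper_force": force on a finger pad.
Only numpy, scipy, OpenCV 4.12 (cv2) and the standard library are available. Lean on these libraries where they do the work, as an engineer would, in place of code of your own. Each camera call takes 0.05 s, during which the arm holds its last target. There are 200 camera calls.

## Working session

There is one attempt and no reset: what is moved stays moved. The work goes in short steps, Python scripts to look and compute and a shell command to move; the robot and the scene stay as the last step left them, time stands still between calls to the robot, and variables do not carry over. Pictures are saved under pics/ and viewed, at most 15 in all, crops included, and the job is handed in when it is done.

```bash
mkdir -p pics; ls; python3 - <<'E'
from workcell import bot
import cv2,numpy as np
s=bot.get_state();print(s)
for n in("top","side"):
    c=bot.camera(n);print(n,c['fx'],c['fy'],c['cx'],c['cy'],np.round(c['pose'],4).tolist())
    cv2.imwrite(f'pics/{n}0.png',c['pixels'][...,::-1])
E
```

```text
pics
{'clock': 0.0, 'joint_positions': array([ 1.04190118e+00,  2.45825002e-01,  1.55896124e+00, -2.00508900e-05,
        1.33865974e+00, -1.74105444e-01]), 'joint_vel': array([ 0.00056056, -0.0021945 ,  0.00104382,  0.00013411,  0.00038574,
       -0.0001066 ]), 'joint_efforts': array([ 5.83944493e-04, -4.15803587e+01, -3.14620042e+01,  6.85188943e-02,
        3.29707959e-02, -8.49726212e-05]), 'tcp_pos': array([0.22551528, 0.60901484, 0.20436672]), 'orientation': array([ 1.76463554e-01,  9.84306738e-01, -8.73363931e-04, -3.09898788e-04]), 'ft_force': array([1.13165261, 0.71400599, 0.31114308]), 'torque': array([-0.0214799 ,  0.04303571, -0.00881197]), 'gripper_force': 0.0, 'grip_width': 0.09405907719417639}
top 588.4860673671748 588.4860673671748 319.99127237122633 241.6570531088759 [[0.0238, -0.9981, 0.0572, 0.4535], [-0.9997, -0.0244, -0.0085, -0.1666], [0.0099, -0.057, -0.9983, 1.6142], [0.0, 0.0, 0.0, 1.0]]
side 560.1120454008422 560.1120454008422 313.60184891120394 236.67230756566008 [[-0.7081, -0.6567, 0.2594, 0.2087], [-0.7061, 0.6608, -0.2547, 0.14], [-0.0041, -0.3635, -0.9316, 1.2402], [0.0, 0.0, 0.0, 1.0]]
```

View pics/top0.png

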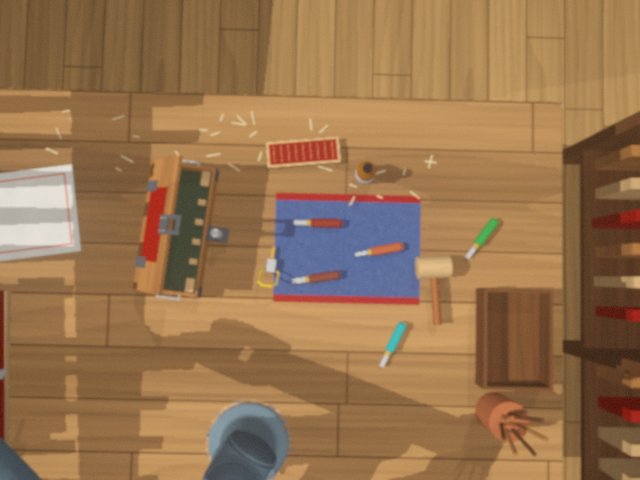

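View pics/side0.png

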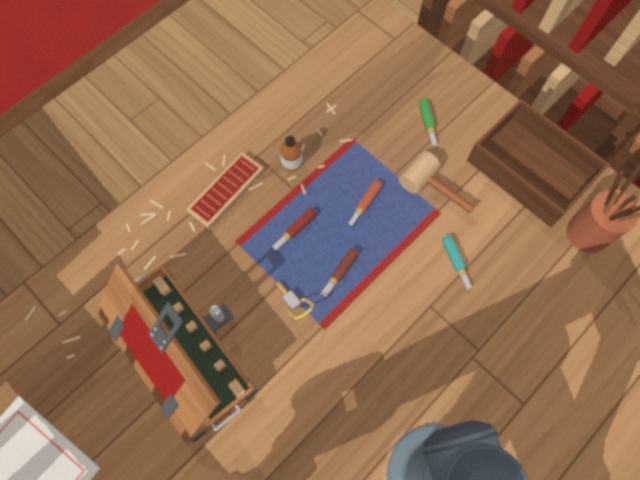

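```bash
python3 - <<'E'
import cv2,numpy as np
a=cv2.imread('pics/top0.png');b=cv2.imread('pics/side0.png')
A=cv2.resize(a[150:305,130:295],None,fx=2.42,fy=2.42*1.6,interpolation=cv2.INTER_CUBIC)
A=cv2.resize(a[150:305,130:290],(400,388),interpolation=cv2.INTER_CUBIC)   # 2.5x
P=cv2.resize(a[240:295,250:290],(291,400),interpolation=cv2.INTER_CUBIC)[:300]
B=cv2.resize(b[255:445,90:330],(600,475),interpolation=cv2.INTER_CUBIC)[:, :]  #2.5
C=np.zeros((600,800,3),np.uint8)
A=cv2.resize(a[150:300,130:290],(400,375),interpolation=cv2.INTER_CUBIC)
B=cv2.resize(b[255:445,90:250],(400,475),interpolation=cv2.INTER_CUBIC)
C[:375,:400]=A;C[:475,400:]=B
C[375:600,:220]=cv2.resize(a[245:290,246:290],(220,225),interpolation=cv2.INTER_CUBIC)  #5x
C[475:600,400:600]=cv2.resize(b[275:325,270:320],(200,125),interpolation=cv2.INTER_CUBIC)
cv2.imwrite('pics/crop1.png',C)
E
```

```text
(no output)
```

View pics/crop1.png

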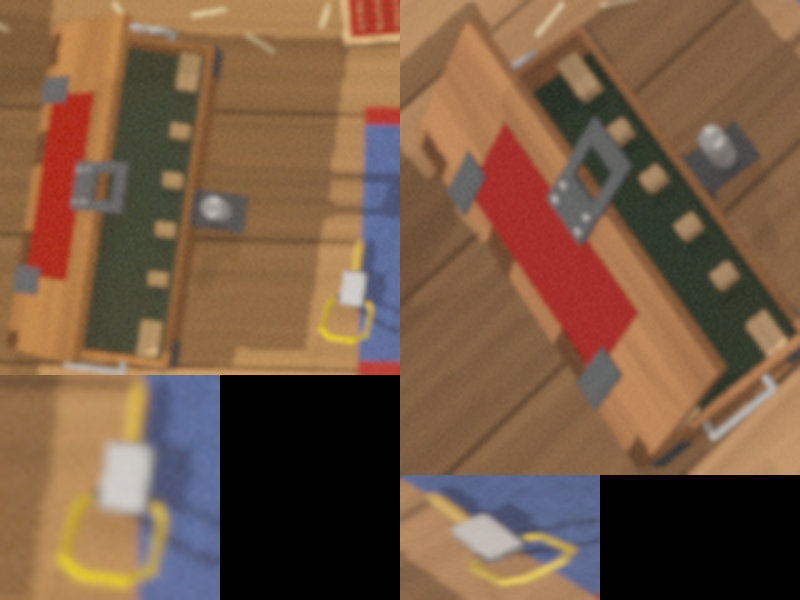

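```bash
cat > h.py <<'E'
import cv2,numpy as np
from workcell import bot
from scipy.spatial.transform import Rotation as R
def cam(n):
    c=bot.camera(n);c['hsv']=cv2.cvtColor(c['pixels'],cv2.COLOR_RGB2HSV).astype(int);return c
def ray(c,p):
    d=np.array([(p[0]-c['cx'])/c['fx'],(p[1]-c['cy'])/c['fy'],1]);P=np.array(c['pose']);d=P[:3,:3]@d
    return P[:3,3],d/np.linalg.norm(d)
def plane(c,p,z):
    o,d=ray(c,p);return o+d*(z-o[2])/d[2]
def proj(c,X):
    P=np.array(c['pose']);q=P[:3,:3].T@(np.asarray(X)-P[:3,3]);return np.array([c['fx']*q[0]/q[2]+c['cx'],c['fy']*q[1]/q[2]+c['cy']])
def tri(c1,p1,c2,p2):
    o1,d1=ray(c1,p1);o2,d2=ray(c2,p2)
    t=np.linalg.lstsq(np.c_[d1,-d2],o2-o1,rcond=None)[0]
    a,b=o1+t[0]*d1,o2+t[1]*d2;return (a+b)/2,np.linalg.norm(a-b)
def blobs(mask,amin=15):
    n,l,s,cen=cv2.connectedComponentsWithStats(mask.astype(np.uint8));return [(cen[i],s[i,4],l==i) for i in range(1,n) if s[i,4]>=amin]
def inrect(shape,x0,y0,x1,y1):
    m=np.zeros(shape[:2],bool);m[y0:y1,x0:x1]=True;return m
def pca(m):
    ys,xs=np.nonzero(m);q=np.c_[xs,ys].astype(float);c=q.mean(0);w,v=np.linalg.eigh(np.cov((q-c).T));return c,v[:,1],np.sqrt(w[1])*np.sqrt(12)
def tool():
    s=bot.get_state();return np.array(s['tcp_pos']),R.from_quat(s['orientation']).as_matrix(),s
def ydir(ang):  # tool y heading
    return np.array([np.cos(ang),np.sin(ang)])
def go(x,y,z,yh=None,fromxyz=None):
    """shift in tool axes (mm) now and yaw (rad) to have tool-y heading yh (deg, mod 180)"""
    p,M,s=tool();d=np.array([x,y,z])-p
    h=np.degrees(np.arctan2(M[1,1],M[0,1]))
    print('tcp',np.round(p,4),'yhead',round(h,1),'j6',round(s['joint_positions'][5],2),'shift mm',np.round(M.T@d*1000,1),end=' ')
    if yh is not None:
        e=(yh-h+90)%180-90
        print('yaw',round(-np.radians(e),3))
    else: print()
def chisels(c):
    """red/orange handles on the mat"""
    H,S,V=c['hsv'][...,0],c['hsv'][...,1],c['hsv'][...,2]
    return [b for b in blobs(((H<13)|(H>170))&(S>120)&(V>60),60)]
E
python3 - <<'E'
from h import *
t=cam('top');s=cam('side')
for n,c in(('t',t),('s',s)):
    for b in chisels(c):
        p,v,L=pca(b[2]);print(n,np.round(p,1),b[1],np.round(v,2),round(L,1),np.round(plane(c,p,.018),4))
def teeth(c,pts):
    H,S,V=c['hsv'].transpose(2,0,1);out=[]
    for p in pts:
        x,y=np.round(p).astype(int);m=inrect(H.shape,x-7,y-7,x+8,y+8)&(V>125)&(H<25)
        bs=blobs(m,4);b=min(bs,key=lambda b:np.linalg.norm(b[0]-p));out.append(b[0]);print(np.round(b[0],1),b[1],end=' ')
    return out
T=teeth(t,[(202,202.4),(198.8,222.4),(196,241.6),(192.8,261.6)]);S=teeth(s,[(178,307.4),(190.8,326.6),(205.2,345.8),(219.6,365.4)])
print()
for a,b in zip(T,S):print('tooth',tri(t,a,s,b),plane(t,a,.026))
def bright(c,p,r,th):
    H,S,V=c['hsv'].transpose(2,0,1);x,y=p;m=inrect(H.shape,x-r,y-r,x+r+1,y+r+1)&(V>th)&(S<60)
    b=max(blobs(m,3),key=lambda b:b[1]);return b
for th in(110,130,150):
    a,b=bright(t,(215,233),9,th),bright(s,(216,312),11,th);print('post',th,a[:2],b[:2],tri(t,a[0],s,b[0]))
for th in(140,160,180):
    a,b=bright(t,(271,266),9,th),bright(s,(291,298),12,th);print('pinhead',a[:2],b[:2],tri(t,a[0],s,b[0]))
for n,c,x in(('t',t,(255,240,290,295)),('s',s,(270,275,320,325))):
    H,S,V=c['hsv'].transpose(2,0,1);m=inrect(H.shape,*x)&(H>20)&(H<32)&(S>140)&(V>120)
    for b in blobs(m,5):
        ys,xs=np.nonzero(b[2]);print(n,'yel',b[0],b[1],xs.min(),xs.max(),ys.min(),ys.max())
E
```

```text
t [302.9 151.5] 1431 [-1.    0.08] 67.6 [ 0.7912 -0.1276  0.018 ]
t [153.2 223.8] 1266 [-0.16  0.99] 75.6 [0.5827 0.2736 0.018 ]
t [346.1 196.9] 1062 [-1.   -0.03] 146.3 [ 0.6691 -0.2487  0.018 ]
t [615.6 222.4] 1489 [-0.98  0.21] 52.6 [ 0.6175 -0.9874  0.018 ]
t [325.3 222.7] 219 [-1.   -0.03] 29.4 [ 0.5972 -0.1936  0.018 ]
t [386.4 248.6] 218 [-0.98  0.18] 30.0 [ 0.5307 -0.3613  0.018 ]
t [612.1 267.1] 481 [-1.    0.08] 57.4 [ 0.4951 -0.9772  0.018 ]
t [323.9 276.2] 167 [-0.99  0.15] 29.0 [ 0.4516 -0.1932  0.018 ]
t [435.7 290.2] 103 [0.09 1.  ] 23.5 [ 0.4211 -0.4969  0.018 ]
t [613.8 326.7] 2919 [0.13 0.99] 77.0 [ 0.3338 -0.9811  0.018 ]
t [  1.5 328.9] 315 [-0.  1.] 78.9 [0.2902 0.6675 0.018 ]
t [345.7 299.6] 1087 [-1.   -0.02] 146.1 [ 0.3899 -0.2534  0.018 ]
t [536.6 363.3] 376 [-0.44  0.9 ] 68.5 [ 0.231  -0.7718  0.018 ]
t [607.3 416.1] 2571 [-0.23  0.97] 93.6 [ 0.0949 -0.9625  0.018 ]
t [544.8 380.5] 89 [0.52 0.85] 18.3 [ 0.1858 -0.794   0.018 ]
t [  1.9 408.2] 279 [-0.  1.] 58.1 [0.081  0.6549 0.018 ]
t [501.1 415.8] 1750 [-0.82 -0.57] 50.9 [ 0.0897 -0.6766  0.018 ]
s [56.8 3
[... 2091 characters left out ...]
t32(139)) (array([291.07614213, 299.73604061]), np.int32(197)) (array([ 0.47732011, -0.04969111,  0.02236735]), np.float64(0.0018537495792452304))
pinhead (array([270.44444444, 265.11904762]), np.int32(126)) (array([290.71511628, 299.35465116]), np.int32(172)) (array([ 0.47734773, -0.04892099,  0.02762628]), np.float64(0.0018249862747948032))
pinhead (array([270.11818182, 264.9       ]), np.int32(110)) (array([290.52205882, 299.09558824]), np.int32(136)) (array([ 0.47766752, -0.04841796,  0.03041607]), np.float64(0.002370502010704999))
t yel [272.27777778 251.94444444] 18 271 273 248 256
t yel [262.69767442 280.72093023] 86 257 272 269 287
s yel [293.07692308 314.65384615] 26 288 301 310 318
```

Top view: chisels wanted are red (325,223), orange (386,249) and maroon (324,276) on the mat; look-alikes green (484,237) and turquoise (395,342) stay. The chest is at (180,228), the post at (215,233). The pin head is at (271,265) with its shank pointing up in the image and its loop behind at (265,280). The measured tooth spacing (161 mm against 162) and post height (0.102 against 0.101) agree with the description.

Now the first move: raise and yaw.

```bash
python3 -m crank '[{"z":-50,"yaw":0.18,"fingers":1},{"yaw":0.18,"fingers":1},{"yaw":0.18,"fingers":1},{"yaw":0.18,"fingers":1},{"yaw":0.18,"fingers":1},{"yaw":0.18,"fingers":1},{"yaw":0.18,"fingers":1},{"yaw":0.07,"fingers":1}]' | tail -c 700; cat >> h.py <<'E'
XC=np.array([.1155,.9933]);YC=np.array([-.9933,.1155]);O=np.array([.569,.1997])
def W(cx,cy): return O+cx/1000*XC+cy/1000*YC
def C(p): d=np.asarray(p)[:2]-O; return d@XC*1000,d@YC*1000
def goc(cx,cy,z,yh=173.4): go(*W(cx,cy),z/1000,yh)
E
python3 -c "
from h import *
goc(-60,130,255);print(W(-60,130))"
```

```text
tcp [0.2256 0.6092 0.2048] yhead 69.7 j6 -0.17 shift mm [-352.1 -353.8  -49.9] yaw 1.331
[0.432941 0.155117]invalid input at $[0]: expected keys x, y, z, yaw, fingers
```

All keys are needed in each row.

```bash
python3 -m crank '[{"x":0,"y":0,"z":-50,"yaw":0.18,"fingers":1},{"x":0,"y":0,"z":0,"yaw":0.18,"fingers":1},{"x":0,"y":0,"z":0,"yaw":0.18,"fingers":1},{"x":0,"y":0,"z":0,"yaw":0.18,"fingers":1},{"x":0,"y":0,"z":0,"yaw":0.18,"fingers":1},{"x":0,"y":0,"z":0,"yaw":0.18,"fingers":1},{"x":0,"y":0,"z":0,"yaw":0.18,"fingers":1},{"x":0,"y":0,"z":0,"yaw":0.07,"fingers":1}]' | tail -c 700;
python3 -c "
from h import *
goc(-60,130,255)"
```

```text
clock: 1.2
tcp_pos: [0.2257, 0.6094, 0.2551]
orientation: [0.747, 0.665, -0.0, 0.0]
ft_force: [-0.4, 0.1, -0.2]
grip_width: 0.0174
gripper_force: 0.0
tcp [0.2257 0.6094 0.2551] yhead -6.7 j6 1.16 shift mm [-4.270e+02  2.588e+02  3.000e-01] yaw -0.002
```

```bash
python3 -m crank '[{"x":-50,"y":30,"z":0,"yaw":0,"fingers":1},{"x":-50,"y":30,"z":0,"yaw":0,"fingers":1},{"x":-50,"y":30,"z":0,"yaw":0,"fingers":1},{"x":-50,"y":30,"z":0,"yaw":0,"fingers":1},{"x":-50,"y":30,"z":0,"yaw":0,"fingers":1},{"x":-50,"y":30,"z":0,"yaw":0,"fingers":1},{"x":-50,"y":30,"z":0,"yaw":0,"fingers":1},{"x":-50,"y":30,"z":0,"yaw":0,"fingers":1},{"x":-27,"y":19,"z":0,"yaw":0,"fingers":1}]' | tail -c 700;
python3 - <<'E'
from h import *
goc(-60,130,160)
s=cam('side');t=cam('top')
cv2.imwrite('pics/s1.png',np.hstack([cv2.resize(t['pixels'][150:310,100:300,::-1],(400,320)),cv2.resize(s['pixels'][240:440,80:280,::-1],(400,400))[:320]]))
E
```

```text
clock: 2.33
tcp_pos: [0.4352, 0.1535, 0.2555]
orientation: [0.747, 0.665, 0.0, 0.0]
ft_force: [0.3, -0.5, -0.2]
grip_width: 0.0008
gripper_force: 0.0
tcp [0.4352 0.1535 0.2555] yhead -6.7 j6 0.21 shift mm [ 1.3 -2.4 95.5] yaw -0.001
```

View pics/s1.png

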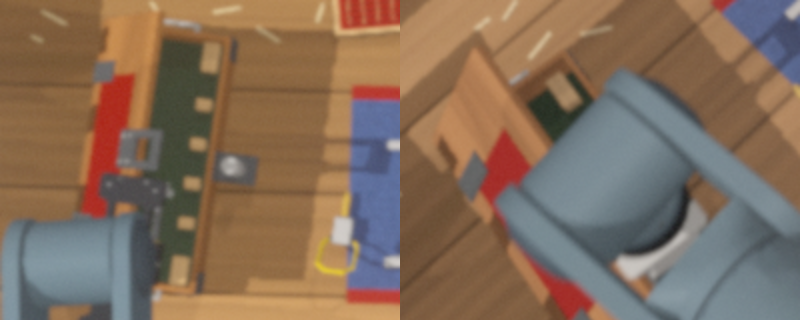

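```bash
python3 -m crank '[{"x":0,"y":-2,"z":50,"yaw":0,"fingers":1},{"x":0,"y":0,"z":45,"yaw":0,"fingers":1},{"x":20,"y":0,"z":0,"yaw":0,"fingers":1},{"x":15,"y":0,"z":0,"yaw":0,"fingers":1},{"x":15,"y":0,"z":0,"yaw":0,"fingers":1},{"x":15,"y":0,"z":0,"yaw":0,"fingers":1},{"x":15,"y":0,"z":0,"yaw":0,"fingers":1},{"x":15,"y":0,"z":0,"yaw":0,"fingers":1},{"x":15,"y":0,"z":0,"yaw":0,"fingers":1},{"x":10,"y":0,"z":0,"yaw":0,"fingers":1},{"x":5,"y":0,"z":0,"yaw":0,"fingers":1}]' | tail -c 700;
python3 - <<'E'
from h import *
goc(80,130,160)
E
```

```text
clock: 3.8
tcp_pos: [0.4466, 0.2809, 0.1602]
orientation: [0.746, 0.666, -0.0, -0.0]
ft_force: [0.2, -0.8, 1.0]
grip_width: 0.0006
gripper_force: 0.7
tcp [0.4466 0.2809 0.1602] yhead -6.5 j6 0.46 shift mm [13.4  1.   0.2] yaw 0.002
```

```bash
python3 -m crank '[{"x":4,"y":0,"z":0,"yaw":0,"fingers":1},{"x":4,"y":0,"z":0,"yaw":0,"fingers":1},{"x":4,"y":0,"z":0,"yaw":0,"fingers":1},{"x":0,"y":0,"z":0,"yaw":0,"fingers":1}]' | tail -c 700;
python3 - <<'E'
from h import *
goc(80,130,160)
t=cam('top')
cv2.imwrite('pics/s2.png',cv2.resize(t['pixels'][130:310,100:260,::-1],(480,540)))
E
```

```text
clock: 4.3
tcp_pos: [0.4477, 0.2907, 0.1602]
orientation: [0.746, 0.666, -0.002, 0.001]
ft_force: [-3.0, -6.7, 2.9]
grip_width: 0.0003
gripper_force: 3.5
tcp [0.4477 0.2907 0.1602] yhead -6.5 j6 0.48 shift mm [3.6 1.  0.2] yaw 0.002
```

View pics/s2.png

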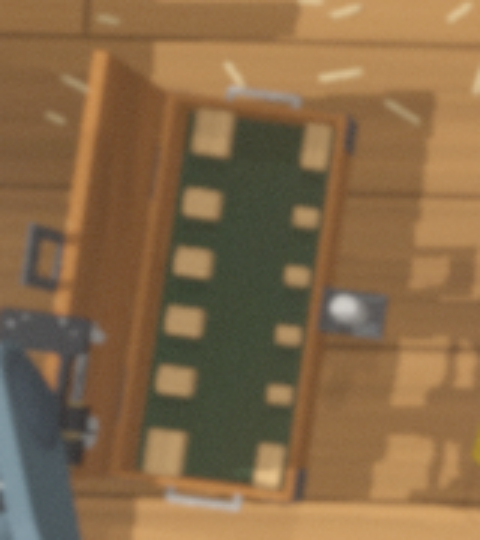

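```bash
cat >> h.py <<'E'
def meas():
    t=cam('top');s=cam('side');out=[]
    def sel(c):
        r=[]
        for b in chisels(c):
            p,v,L=pca(b[2]);q=plane(c,p,.018)
            if 100<b[1]<450 and 22<L<45 and .3<q[0]<.75 and -.46<q[1]<0.0: r.append((p,v,L,b[1],q))
        return r
    T,S=sel(t),sel(s)
    for a in T:
        if not S: print('top only',a[4]);continue
        b=min(S,key=lambda b:np.linalg.norm(a[4]-b[4]));X,e=tri(t,a[0],s,b[0])
        hd=[]
        for c,k in((t,a),(s,b)):
            d=plane(c,k[0]+10*k[1],.018)-plane(c,k[0]-10*k[1],.018);d*=np.sign(d@np.r_[XC,0]);hd.append(np.degrees(np.arctan2(d[1],d[0])))
        print('px',np.round(a[0]),a[3],b[3],'tri',np.round(X,4),'e',round(e,4),'plane',np.round(a[4][:2],4),np.round(b[4][:2],4),'head',np.round(hd,1))
E
python3 -m crank '[{"x":-40,"y":0,"z":0,"yaw":0,"fingers":1},{"x":-40,"y":0,"z":0,"yaw":0,"fingers":1},{"x":-40,"y":0,"z":-10,"yaw":0,"fingers":-1},{"x":-50,"y":0,"z":-10,"yaw":0,"fingers":-1},{"x":-50,"y":0,"z":0,"yaw":0,"fingers":-1}]' | tail -c 700
python3 - <<'E'
from h import *
meas();p=tool()[0];print(p,C(p))
E
```

```text
clock: 4.97
tcp_pos: [0.4237, 0.0724, 0.1815]
orientation: [0.746, 0.666, 0.001, 0.001]
ft_force: [0.4, -0.1, 0.2]
grip_width: 0.0273
gripper_force: 0.0
px [326. 223.] 223 293 tri [ 0.5954 -0.1953  0.0238] e 0.0038 plane [ 0.5974 -0.1942] [ 0.5958 -0.1981] head [90.  90.2]
px [387. 249.] 219 272 tri [ 0.5292 -0.3624  0.0224] e 0.0031 plane [ 0.5307 -0.362 ] [ 0.5291 -0.3651] head [101.7 101.8]
px [323. 277.] 152 198 tri [ 0.4498 -0.1912  0.0157] e 0.0022 plane [ 0.4507 -0.1905] [ 0.4485 -0.1913] head [99.3 99. ]
[0.42335556 0.07061449 0.18084283] (np.float64(-145.04257043413543), np.float64(129.7592484610323))
```

```bash
python3 -c "
from h import *
go(.596,-.178,.10,0)"
python3 -m crank '[{"x":0,"y":0,"z":0,"yaw":-0.11,"fingers":-1}]' >/dev/null; python3 -c "
from h import *
go(.596,-.178,.10,0)"
```

```text
tcp [0.4234 0.0706 0.1808] yhead -6.9 j6 0.02 shift mm [-226.1  201.    81.2] yaw -0.12
tcp [0.4234 0.0734 0.1806] yhead -0.2 j6 -0.09 shift mm [-250.9  173.3   80.6] yaw -0.003
```

```bash
python3 -m crank '[{"x":-50,"y":34,"z":0,"yaw":0,"fingers":-1},{"x":-50,"y":34,"z":0,"yaw":0,"fingers":-1},{"x":-50,"y":34,"z":0,"yaw":0,"fingers":-1},{"x":-50,"y":34,"z":0,"yaw":0,"fingers":-1},{"x":-50,"y":35,"z":0,"yaw":0,"fingers":-1},{"x":0,"y":2,"z":50,"yaw":0,"fingers":-1},{"x":0,"y":0,"z":30,"yaw":0,"fingers":-1}]' >/dev/null; python3 -c "
from h import *
go(.596,-.178,.004,0);meas()"
```

```text
tcp [ 0.5951 -0.1765  0.0976] yhead -0.3 j6 -0.47 shift mm [-1.7  1.  93.6] yaw -0.005
px [386. 249.] 206 265 tri [ 0.529  -0.3617  0.0234] e 0.0034 plane [ 0.5307 -0.3614] [ 0.5291 -0.365 ] head [102.7 102.1]
px [324. 276.] 166 265 tri [ 0.4392 -0.1946  0.4096] e 0.0307 plane [ 0.4515 -0.1925] [ 0.5291 -0.365 ] head [ 99.7 102.1]
```

```bash
python3 -m crank '[{"x":-2,"y":1,"z":45,"yaw":0,"fingers":-1},{"x":0,"y":0,"z":40,"yaw":0,"fingers":-1},{"x":0,"y":0,"z":8,"yaw":0,"fingers":-1},{"x":0,"y":0,"z":0,"yaw":0,"fingers":1},{"x":0,"y":0,"z":0,"yaw":0,"fingers":1},{"x":0,"y":0,"z":0,"yaw":0,"fingers":1},{"x":0,"y":0,"z":0,"yaw":0,"fingers":1},{"x":0,"y":0,"z":0,"yaw":0,"fingers":1},{"x":0,"y":0,"z":-60,"yaw":0,"fingers":1},{"x":0,"y":0,"z":-60,"yaw":0,"fingers":1}]'; python3 -c "
from h import *
goc(-5,-108,120)"
```

```text
clock: 7.42
tcp_pos: [0.5954, -0.1788, 0.1281]
orientation: [0.709, 0.706, -0.0, -0.001]
ft_force: [0.1, -0.6, 0.5]
grip_width: 0.0275
gripper_force: 0.0
tcp [ 0.5954 -0.1788  0.1281] yhead -0.2 j6 -0.47 shift mm [361.4  78.8   8.3] yaw 0.111
```

```bash
python3 -m crank '[{"x":0,"y":0,"z":0,"yaw":0,"fingers":-0.2},{"x":0,"y":0,"z":0,"yaw":0,"fingers":-0.2},{"x":0,"y":0,"z":0,"yaw":0,"fingers":-0.2},{"x":0,"y":0,"z":60,"yaw":0,"fingers":-0.2},{"x":0,"y":0,"z":55,"yaw":0,"fingers":-0.2},{"x":0,"y":0,"z":8,"yaw":0,"fingers":-0.2},{"x":0,"y":0,"z":0,"yaw":0,"fingers":1},{"x":0,"y":0,"z":0,"yaw":0,"fingers":1},{"x":0,"y":0,"z":0,"yaw":0,"fingers":1},{"x":0,"y":0,"z":0,"yaw":0,"fingers":1},{"x":0,"y":0,"z":0,"yaw":0,"fingers":1},{"x":0,"y":0,"z":0,"yaw":0,"fingers":1}]'
```

```text
clock: 8.93
tcp_pos: [0.5963, -0.1792, 0.0047]
orientation: [0.709, 0.706, 0.0, 0.0]
ft_force: [0.4, -0.6, 0.3]
grip_width: 0.0234
gripper_force: 30.0
```

```bash
python3 -m crank '[{"x":0,"y":0,"z":-60,"yaw":0.055,"fingers":1},{"x":0,"y":0,"z":-60,"yaw":0.055,"fingers":1},{"x":0,"y":0,"z":0,"yaw":0,"fingers":1}]';  python3 - <<'E'
from h import *
goc(-5,-108,120)
s=cam('side');p=proj(s,tool()[0]).astype(int);print(p)
cv2.imwrite('pics/s3.png',cv2.resize(s['pixels'][p[1]-60:p[1]+60,p[0]-80:p[0]+80,::-1],(640,480)))
E
```

```text
clock: 9.3
tcp_pos: [0.5997, -0.1808, 0.1309]
orientation: [0.746, 0.666, 0.002, 0.005]
ft_force: [0.4, 0.4, -1.4]
grip_width: 0.0237
gripper_force: 30.0
tcp [ 0.5997 -0.1808  0.1309] yhead -6.5 j6 -0.36 shift mm [369.4  34.1   9.8] yaw 0.001
[292 208]
```

View pics/s3.png

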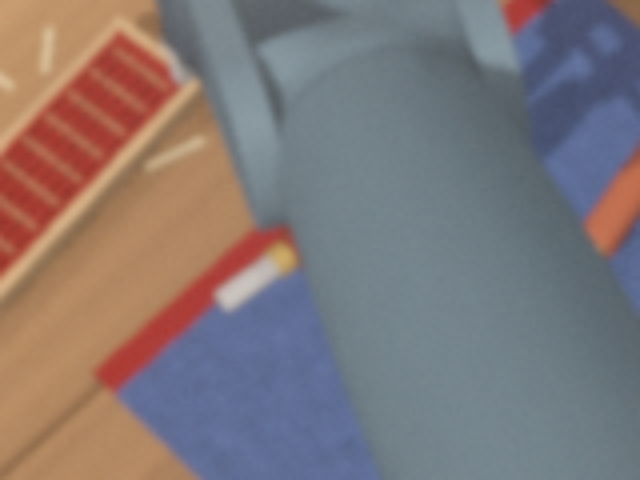

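```bash
python3 - <<'E'
from h import *
s=bot.camera('side')
q=plane(s,(266.5,223.5),.139);p=tool()[0];d=(q-p)[:2];print(d@XC*1000,d@YC*1000)
E
python3 -m crank '[{"x":55,"y":15,"z":0,"yaw":0,"fingers":1},{"x":55,"y":19,"z":0,"yaw":0,"fingers":1},{"x":55,"y":0,"z":0,"yaw":0,"fingers":1},{"x":55,"y":0,"z":0,"yaw":0,"fingers":1},{"x":55,"y":0,"z":0,"yaw":0,"fingers":1},{"x":55,"y":0,"z":0,"yaw":0,"fingers":1},{"x":39,"y":0,"z":0,"yaw":0,"fingers":1}]' >/dev/null; python3 -c "
from h import *
goc(-5,-108,13)"
```

```text
68.2399039656491 -3.8191355719465165
tcp [0.67   0.1858 0.1211] yhead -6.4 j6 0.22 shift mm [ -2.8   6.6 108. ] yaw 0.003
```

```bash
python3 -m crank '[{"x":-3,"y":6,"z":0,"yaw":0,"fingers":1},{"x":0,"y":0,"z":30,"yaw":0,"fingers":1},{"x":0,"y":0,"z":20,"yaw":0,"fingers":1},{"x":0,"y":0,"z":0,"yaw":0,"fingers":1}]' ; python3 -c "
from h import *
goc(-5,-108,13)"
```

```text
clock: 10.78
tcp_pos: [0.6752, 0.1788, 0.0707]
orientation: [0.747, 0.665, -0.003, -0.002]
ft_force: [0.2, -0.3, 0.1]
grip_width: 0.0235
gripper_force: 30.0
tcp [0.6752 0.1788 0.0707] yhead -6.6 j6 0.21 shift mm [ 3.6  0.4 57.7] yaw 0.0
```

```bash
python3 -m crank '[{"x":2,"y":0,"z":20,"yaw":0,"fingers":1},{"x":0,"y":0,"z":15,"yaw":0,"fingers":1},{"x":0,"y":0,"z":12,"yaw":0,"fingers":1},{"x":0,"y":0,"z":8,"yaw":0,"fingers":1},{"x":0,"y":0,"z":2,"yaw":0,"fingers":1},{"x":0,"y":0,"z":0,"yaw":0,"fingers":1}]' ; python3 -c "
from h import *
goc(-5,-108,13)"
```

```text
clock: 11.52
tcp_pos: [0.678, 0.182, 0.0178]
orientation: [0.746, 0.666, 0.0, 0.0]
ft_force: [0.4, -0.4, -0.7]
grip_width: 0.0239
gripper_force: 30.0
tcp [0.678  0.182  0.0178] yhead -6.5 j6 0.22 shift mm [-0.  -2.3  4.8] yaw 0.001
```

```bash
python3 -m crank '[{"x":0,"y":-1,"z":2,"yaw":0,"fingers":1},{"x":0,"y":-1,"z":2,"yaw":0,"fingers":1},{"x":0,"y":0,"z":0,"yaw":0,"fingers":1},{"x":0,"y":0,"z":0,"yaw":0,"fingers":0.1},{"x":0,"y":0,"z":0,"yaw":0,"fingers":0.1},{"x":0,"y":0,"z":0,"yaw":0,"fingers":0.1}]' ; python3 -c "
from h import *
goc(-5,-108,13)"
```

```text
clock: 12.28
tcp_pos: [0.6759, 0.1822, 0.0136]
orientation: [0.746, 0.666, 0.0, 0.0]
ft_force: [0.3, 0.1, 0.2]
grip_width: 0.042
gripper_force: 0.0
tcp [0.6759 0.1822 0.0136] yhead -6.5 j6 0.22 shift mm [ 0.  -0.2  0.6] yaw 0.001
```

Raise, go above the orange chisel; heading 102 so tool y heading 12.

```bash
python3 -m crank '[{"x":0,"y":0,"z":-55,"yaw":0,"fingers":0.1},{"x":-20,"y":0,"z":-55,"yaw":0,"fingers":-0.3},{"x":-58,"y":0,"z":0,"yaw":-0.16,"fingers":-0.3},{"x":0,"y":0,"z":0,"yaw":-0.16,"fingers":-0.3}]' >/dev/null; python3 - <<'E'
from h import *
meas()
t=cam('top')
cv2.imwrite('pics/s4.png',cv2.resize(t['pixels'][150:300,130:290,::-1],(640,600)))
u=np.array([np.cos(np.radians(102)),np.sin(np.radians(102))]);g=np.array([.529,-.363])+.017*u
go(*g,.09,12)
E
```

```text
px [387. 248.] 210 262 tri [ 0.5291 -0.362   0.0243] e 0.0036 plane [ 0.5309 -0.3617] [ 0.5293 -0.3657] head [102.3 102.3]
px [324. 276.] 163 230 tri [ 0.4503 -0.1936  0.0224] e 0.003 plane [ 0.4515 -0.1928] [ 0.45   -0.1957] head [ 99.9 100.1]
tcp [0.6668 0.1045 0.1236] yhead 11.6 j6 -0.22 shift mm [-413.1 -229.4   33.5] yaw -0.006
```

View pics/s4.png

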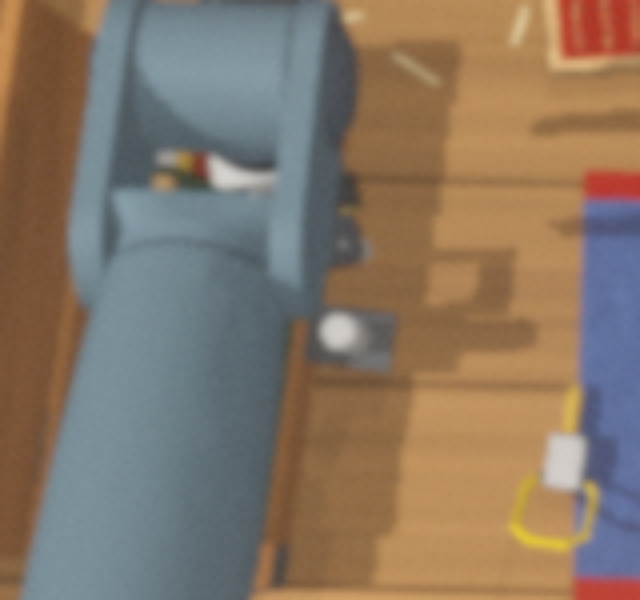

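```bash
python3 -m crank '[{"x":-52,"y":-29,"z":0,"yaw":0,"fingers":-0.3},{"x":-52,"y":-29,"z":0,"yaw":0,"fingers":-0.3},{"x":-52,"y":-29,"z":0,"yaw":0,"fingers":-0.3},{"x":-52,"y":-29,"z":0,"yaw":0,"fingers":-0.3},{"x":-52,"y":-29,"z":0,"yaw":0,"fingers":-0.3},{"x":-52,"y":-29,"z":0,"yaw":0,"fingers":-0.3},{"x":-52,"y":-29,"z":0,"yaw":0,"fingers":-0.3},{"x":-49,"y":-26,"z":0,"yaw":0,"fingers":-0.3},{"x":0,"y":0,"z":35,"yaw":0,"fingers":-0.3},{"x":0,"y":0,"z":0,"yaw":0,"fingers":-0.3}]' >/dev/null; python3 - <<'E'
from h import *
meas()
u=np.array([np.cos(np.radians(102)),np.sin(np.radians(102))]);g=np.array([.529,-.363])+.017*u
go(*g,.004,12)
E
```

```text
px [322. 276.] 138 203 tri [ 0.4494 -0.1901  0.0307] e 0.0046 plane [ 0.4512 -0.1889] [ 0.45  -0.195] head [101.8  99.5]
px [292. 298.] 284 203 tri [ 0.399  -0.1198  0.2869] e 0.0051 plane [ 0.3903 -0.1084] [ 0.45  -0.195] head [90.5 99.5]
px [401. 301.] 257 203 tri [ 0.4328 -0.33   -0.1251] e 0.2094 plane [ 0.3893 -0.4026] [ 0.45  -0.195] head [92.7 99.5]
tcp [ 0.5276 -0.3456  0.0886] yhead 11.8 j6 -0.97 shift mm [-0.4 -2.2 84.6] yaw -0.003
```

```bash
python3 -m crank '[{"x":0,"y":-2,"z":40,"yaw":0,"fingers":-0.3},{"x":0,"y":0,"z":35,"yaw":0,"fingers":-0.3},{"x":0,"y":0,"z":9,"yaw":0,"fingers":-0.3},{"x":0,"y":0,"z":0,"yaw":0,"fingers":1},{"x":0,"y":0,"z":0,"yaw":0,"fingers":1},{"x":0,"y":0,"z":0,"yaw":0,"fingers":1},{"x":0,"y":0,"z":0,"yaw":0,"fingers":1},{"x":0,"y":0,"z":0,"yaw":0,"fingers":1},{"x":0,"y":0,"z":0,"yaw":0,"fingers":1}]'
python3 -m crank '[{"x":0,"y":0,"z":-60,"yaw":0.16,"fingers":1},{"x":0,"y":0,"z":-60,"yaw":0.16,"fingers":1},{"x":0,"y":0,"z":0,"yaw":0,"fingers":1}]'; python3 -c "
from h import *
goc(-5,0,125)"
```

```text
clock: 15.4
tcp_pos: [0.5258, -0.3472, 0.0054]
orientation: [0.631, 0.776, 0.0, 0.001]
ft_force: [0.6, 0.6, 5.1]
grip_width: 0.0237
gripper_force: 30.0
clock: 15.78
tcp_pos: [0.5279, -0.3494, 0.1304]
orientation: [0.746, 0.666, 0.0, 0.005]
ft_force: [0.3, -0.5, -0.6]
grip_width: 0.0237
gripper_force: 30.0
tcp [ 0.5279 -0.3494  0.1304] yhead -6.5 j6 -0.65 shift mm [545.2 -21.7   1.6] yaw 0.001
```

```bash
python3 -m crank '[{"x":54,"y":-6,"z":-10,"yaw":0,"fingers":1},{"x":54,"y":-6,"z":-10,"yaw":0,"fingers":1},{"x":54,"y":-6,"z":0,"yaw":0,"fingers":1},{"x":54,"y":-4,"z":0,"yaw":0,"fingers":1},{"x":54,"y":0,"z":0,"yaw":0,"fingers":1},{"x":54,"y":0,"z":0,"yaw":0,"fingers":1},{"x":54,"y":0,"z":0,"yaw":0,"fingers":1},{"x":54,"y":0,"z":0,"yaw":0,"fingers":1},{"x":54,"y":0,"z":0,"yaw":0,"fingers":1},{"x":54,"y":0,"z":0,"yaw":0,"fingers":1},{"x":5,"y":0,"z":0,"yaw":0,"fingers":1},{"x":0,"y":0,"z":0,"yaw":0,"fingers":1}]' ; python3 -c "
from h import *
goc(-5,0,13)"
```

```text
clock: 17.27
tcp_pos: [0.5644, 0.1969, 0.1428]
orientation: [0.746, 0.666, -0.001, -0.001]
ft_force: [0.1, -0.1, -0.2]
grip_width: 0.0236
gripper_force: 30.0
tcp [0.5644 0.1969 0.1428] yhead -6.5 j6 0.26 shift mm [ -1.6   4.6 129.8] yaw 0.002
```

```bash
python3 -m crank '[{"x":-1,"y":4,"z":40,"yaw":0,"fingers":1},{"x":0,"y":0,"z":40,"yaw":0,"fingers":1},{"x":0,"y":0,"z":0,"yaw":0,"fingers":1},{"x":0,"y":0,"z":0,"yaw":0,"fingers":1}]' ; python3 -c "
from h import *
goc(-5,0,13)"
```

```text
clock: 17.77
tcp_pos: [0.5701, 0.1949, 0.0657]
orientation: [0.747, 0.665, 0.001, 0.0]
ft_force: [0.5, -0.2, 0.3]
grip_width: 0.0238
gripper_force: 30.0
tcp [0.5701 0.1949 0.0657] yhead -6.6 j6 0.26 shift mm [-0.4 -1.7 52.7] yaw 0.0
```

```bash
python3 -m crank '[{"x":0,"y":-1,"z":20,"yaw":0,"fingers":1},{"x":0,"y":0,"z":15,"yaw":0,"fingers":1},{"x":0,"y":0,"z":10,"yaw":0,"fingers":1},{"x":0,"y":0,"z":6,"yaw":0,"fingers":1},{"x":0,"y":0,"z":2,"yaw":0,"fingers":1},{"x":0,"y":0,"z":0,"yaw":0,"fingers":1},{"x":0,"y":0,"z":0,"yaw":0,"fingers":0.1},{"x":0,"y":0,"z":0,"yaw":0,"fingers":0.1},{"x":0,"y":0,"z":0,"yaw":0,"fingers":0.1}]' ; python3 -c "
from h import *
goc(-5,0,13)"
python3 -m crank '[{"x":0,"y":0,"z":-55,"yaw":0,"fingers":0.1},{"x":-20,"y":0,"z":-55,"yaw":0,"fingers":-0.3},{"x":-58,"y":0,"z":0,"yaw":-0.14,"fingers":-0.3},{"x":-60,"y":0,"z":0,"yaw":-0.15,"fingers":-0.3}]' >/dev/null; python3 - <<'E'
from h import *
meas()
u=np.array([np.cos(np.radians(99.8)),np.sin(np.radians(99.8))]);g=np.array([.4505,-.194])+.017*u
go(*g,.09,9.8)
E
```

```text
clock: 18.9
tcp_pos: [0.5682, 0.1958, 0.0112]
orientation: [0.746, 0.666, -0.0, -0.0]
ft_force: [0.4, -0.3, 0.6]
grip_width: 0.0422
gripper_force: 0.0
tcp [0.5682 0.1958 0.0112] yhead -6.5 j6 0.26 shift mm [-1.   0.3 -1.8] yaw 0.001
px [324. 276.] 167 241 tri [ 0.4505 -0.1944  0.0215] e 0.003 plane [ 0.4517 -0.1936] [ 0.45   -0.1963] head [ 99.7 100.7]
tcp [0.5613 0.054  0.1217] yhead 9.8 j6 -0.28 shift mm [-208.4 -151.5   31.9] yaw 0.001
```

```bash
python3 -m crank '[{"x":-42,"y":-30,"z":0,"yaw":0,"fingers":-0.3},{"x":-42,"y":-30,"z":0,"yaw":0,"fingers":-0.3},{"x":-42,"y":-30,"z":0,"yaw":0,"fingers":-0.3},{"x":-42,"y":-30,"z":0,"yaw":0,"fingers":-0.3},{"x":-40,"y":-30,"z":0,"yaw":0,"fingers":-0.3},{"x":0,"y":0,"z":30,"yaw":0,"fingers":-0.3},{"x":0,"y":0,"z":0,"yaw":0,"fingers":-0.3}]' >/dev/null; python3 - <<'E'
from h import *
meas()
u=np.array([np.cos(np.radians(99.8)),np.sin(np.radians(99.8))]);g=np.array([.4505,-.194])+.017*u
go(*g,.004,9.8)
E
```

```text
tcp [ 0.45   -0.1721  0.0917] yhead 10.1 j6 -0.78 shift mm [-4.7 -3.2 87.7] yaw 0.005
```

```bash
python3 -m crank '[{"x":-4,"y":-2,"z":40,"yaw":0,"fingers":-0.3},{"x":0,"y":0,"z":38,"yaw":0,"fingers":-0.3},{"x":0,"y":0,"z":9,"yaw":0,"fingers":-0.3},{"x":0,"y":0,"z":0,"yaw":0,"fingers":1},{"x":0,"y":0,"z":0,"yaw":0,"fingers":1},{"x":0,"y":0,"z":0,"yaw":0,"fingers":1},{"x":0,"y":0,"z":0,"yaw":0,"fingers":1},{"x":0,"y":0,"z":0,"yaw":0,"fingers":1},{"x":0,"y":0,"z":0,"yaw":0,"fingers":1}]'
python3 -m crank '[{"x":0,"y":0,"z":-60,"yaw":0.145,"fingers":1},{"x":0,"y":0,"z":-60,"yaw":0.14,"fingers":1},{"x":0,"y":0,"z":-5,"yaw":0,"fingers":1},{"x":0,"y":0,"z":0,"yaw":0,"fingers":1}]'; python3 -c "
from h import *
goc(-5,108,135)"
```

```text
clock: 21.6
tcp_pos: [0.4489, -0.1773, 0.0052]
orientation: [0.642, 0.766, 0.0, 0.0]
ft_force: [-0.3, 0.6, 5.9]
grip_width: 0.0237
gripper_force: 30.0
clock: 22.1
tcp_pos: [0.448, -0.1768, 0.1289]
orientation: [0.744, 0.668, -0.0, -0.0]
ft_force: [0.1, 0.0, -1.2]
grip_width: 0.0239
gripper_force: 30.0
tcp [ 0.448  -0.1768  0.1289] yhead -6.2 j6 -0.5 shift mm [383.2 -28.4  -6. ] yaw 0.007
```

```bash
python3 -m crank '[{"x":55,"y":-4,"z":-6,"yaw":0,"fingers":1},{"x":55,"y":-4,"z":0,"yaw":0,"fingers":1},{"x":55,"y":-4,"z":0,"yaw":0,"fingers":1},{"x":55,"y":-4,"z":0,"yaw":0,"fingers":1},{"x":55,"y":-4,"z":0,"yaw":0,"fingers":1},{"x":55,"y":-4,"z":0,"yaw":0,"fingers":1},{"x":51,"y":-4,"z":0,"yaw":0,"fingers":1},{"x":0,"y":0,"z":35,"yaw":0.007,"fingers":1},{"x":0,"y":0,"z":35,"yaw":0,"fingers":1},{"x":0,"y":0,"z":0,"yaw":0,"fingers":1},{"x":0,"y":0,"z":0,"yaw":0,"fingers":1}]' ; python3 -c "
from h import *
goc(-5,108,13)"
```

```text
clock: 23.48
tcp_pos: [0.4618, 0.2046, 0.0653]
orientation: [0.747, 0.665, -0.0, -0.0]
ft_force: [-0.0, -0.9, -0.4]
grip_width: 0.0239
gripper_force: 30.0
tcp [0.4618 0.2046 0.0653] yhead -6.7 j6 0.31 shift mm [ 2.5 -0.9 52.3] yaw -0.001
```

```bash
python3 -m crank '[{"x":1,"y":-1,"z":20,"yaw":0,"fingers":1},{"x":0,"y":0,"z":15,"yaw":0,"fingers":1},{"x":0,"y":0,"z":10,"yaw":0,"fingers":1},{"x":0,"y":0,"z":6,"yaw":0,"fingers":1},{"x":0,"y":0,"z":2,"yaw":0,"fingers":1},{"x":0,"y":0,"z":0,"yaw":0,"fingers":1},{"x":0,"y":0,"z":0,"yaw":0,"fingers":0.1},{"x":0,"y":0,"z":0,"yaw":0,"fingers":0.1},{"x":0,"y":0,"z":0,"yaw":0,"fingers":0.1}]' ; python3 -c "
from h import *
goc(-5,108,13)"
python3 -m crank '[{"x":0,"y":0,"z":-55,"yaw":0,"fingers":0.1},{"x":0,"y":0,"z":-60,"yaw":0,"fingers":1},{"x":0,"y":40,"z":-40,"yaw":0,"fingers":1},{"x":0,"y":-60,"z":-10,"yaw":0,"fingers":1},{"x":0,"y":-60,"z":0,"yaw":0,"fingers":1},{"x":0,"y":-60,"z":0,"yaw":0,"fingers":1}]' >/dev/null; python3 - <<'E'
from h import *
meas();p=tool()[0];print(p,C(p))
t=cam('top')
cv2.imwrite('pics/s5.png',cv2.resize(t['pixels'][130:330,100:360,::-1],(780,600)))
E
```

```text
clock: 24.6
tcp_pos: [0.4612, 0.2059, 0.0124]
orientation: [0.747, 0.665, 0.0, 0.0]
ft_force: [-0.4, 0.5, -0.5]
grip_width: 0.0424
gripper_force: 0.0
tcp [0.4612 0.2059 0.0124] yhead -6.6 j6 0.31 shift mm [ 1.3 -0.2 -0.6] yaw -0.001
[0.31761972 0.22233714 0.17619514] (np.float64(-6.54894802452501), np.float64(252.3106223312095))
```

View pics/s5.png

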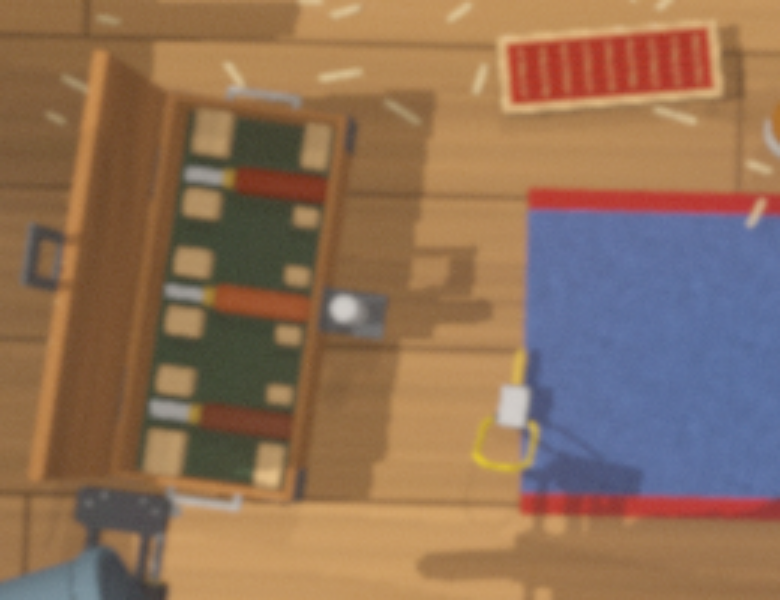

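```bash
python3 -m crank '[{"x":50,"y":0,"z":-35,"yaw":0,"fingers":1},{"x":50,"y":0,"z":-35,"yaw":0,"fingers":1},{"x":57,"y":0,"z":0,"yaw":0,"fingers":1},{"x":0,"y":60,"z":0,"yaw":0,"fingers":1},{"x":0,"y":60,"z":0,"yaw":0,"fingers":1},{"x":0,"y":0,"z":30,"yaw":0,"fingers":1},{"x":0,"y":0,"z":30,"yaw":0,"fingers":1},{"x":0,"y":0,"z":0,"yaw":0,"fingers":1}]' ; python3 -c "
from h import *
goc(140,130,186)"
```

```text
clock: 26.5
tcp_pos: [0.4592, 0.3631, 0.1843]
orientation: [0.747, 0.665, -0.003, -0.001]
ft_force: [-0.6, 0.2, 1.5]
grip_width: 0.0006
gripper_force: 0.0
tcp [0.4592 0.3631 0.1843] yhead -6.7 j6 0.59 shift mm [-9.7 -2.  -1.7] yaw -0.002
```

```bash
python3 -m crank '[{"x":-25,"y":0,"z":0,"yaw":0,"fingers":1},{"x":-20,"y":0,"z":0,"yaw":0,"fingers":1},{"x":-20,"y":0,"z":0,"yaw":0,"fingers":1},{"x":-20,"y":0,"z":0,"yaw":0,"fingers":1},{"x":-20,"y":0,"z":3,"yaw":0,"fingers":1},{"x":-18,"y":0,"z":8,"yaw":0,"fingers":1},{"x":-17,"y":0,"z":10,"yaw":0,"fingers":1},{"x":-16,"y":0,"z":12,"yaw":0,"fingers":1},{"x":-14,"y":0,"z":15,"yaw":0,"fingers":1},{"x":-14,"y":0,"z":17,"yaw":0,"fingers":1}]' ; python3 -c "
from h import *
goc(-34,130,120)"
```

```text
clock: 27.75
tcp_pos: [0.4378, 0.1804, 0.1211]
orientation: [0.747, 0.665, -0.0, -0.0]
ft_force: [0.5, 0.9, 0.3]
grip_width: 0.0005
gripper_force: 0.2
tcp [0.4378 0.1804 0.1211] yhead -6.6 j6 0.27 shift mm [ 0.3 -1.9  1.1] yaw -0.001
```

```bash
python3 -m crank '[{"x":-6,"y":0,"z":12,"yaw":0,"fingers":1},{"x":-5,"y":0,"z":14,"yaw":0,"fingers":1},{"x":-3,"y":0,"z":12,"yaw":0,"fingers":1},{"x":-2,"y":0,"z":10,"yaw":0,"fingers":1},{"x":0,"y":0,"z":4,"yaw":0,"fingers":1},{"x":0,"y":0,"z":3,"yaw":0,"fingers":1},{"x":0,"y":0,"z":0,"yaw":0,"fingers":1}]' ; python3 - <<'E'
from h import *
goc(-50,130,68)
t=cam('top')
cv2.imwrite('pics/s6.png',cv2.resize(t['pixels'][150:310,120:300,::-1],(675,600)))
E
```

```text
clock: 28.62
tcp_pos: [0.4365, 0.1657, 0.0682]
orientation: [0.747, 0.665, -0.0, 0.0]
ft_force: [-2.7, -0.3, 4.1]
grip_width: 0.0003
gripper_force: 2.1
tcp [0.4365 0.1657 0.0682] yhead -6.6 j6 0.23 shift mm [-0.9 -2.3  0.2] yaw -0.0
```

View pics/s6.png

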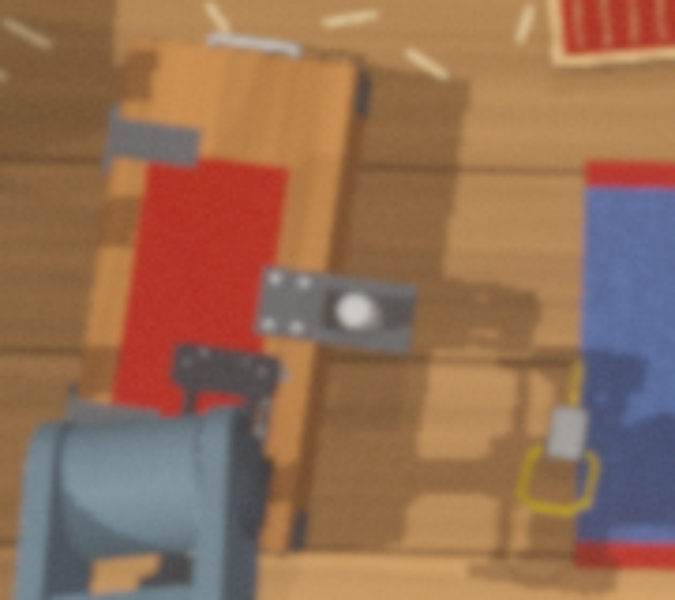

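```bash
python3 -m crank '[{"x":0,"y":0,"z":-60,"yaw":0.18,"fingers":-0.1},{"x":0,"y":0,"z":-60,"yaw":0.18,"fingers":-0.1},{"x":0,"y":0,"z":0,"yaw":0.18,"fingers":-0.1},{"x":0,"y":0,"z":0,"yaw":0.18,"fingers":-0.1},{"x":0,"y":0,"z":0,"yaw":0.18,"fingers":-0.1},{"x":0,"y":0,"z":0,"yaw":0.18,"fingers":-0.1},{"x":0,"y":0,"z":0,"yaw":0.18,"fingers":-0.1},{"x":0,"y":0,"z":0,"yaw":0.18,"fingers":-0.1},{"x":0,"y":0,"z":0,"yaw":0.11,"fingers":-0.1}]' ; python3 - <<'E'
from h import *
t=cam('top');s=cam('side')
def head(c,x):
    H,S,V=c['hsv'].transpose(2,0,1)
    m=inrect(H.shape,*x)&(V>130)&(S<60);b=max(blobs(m,10),key=lambda b:b[1]);r=cv2.minAreaRect(np.argwhere(b[2])[:,::-1].astype(np.float32));return b[0],b[1],r
a=head(t,(260,255,282,278));b=head(s,(278,285,306,314));print(a,b)
print('tri',tri(t,a[0],s,b[0]),'plane',plane(t,a[0],.022),plane(s,b[0],.018))
for k in cv2.boxPoints(a[2]):print(np.round(plane(t,k,.022),4))
H,S,V=t['hsv'].transpose(2,0,1);m=inrect(H.shape,262,240,284,258)&(H>17)&(H<33)&(S>120)&(V>110)
for bb in blobs(m,5):
    c,v,L=pca(bb[2]);print('shank',c,v,L,bb[1],plane(t,c,.013))
m=inrect(H.shape,250,258,290,295)&(H>17)&(H<33)&(S>120)&(V>110)
ys,xs=np.nonzero(m);print('loop x',xs.min(),xs.max(),'y',ys.min(),ys.max())
for nm,c,rc in(('t',t,(250,240,290,295)),('s',s,(265,275,325,330))):
    x0,y0,x1,y1=rc;cv2.imwrite(f'pics/p_{nm}.png',cv2.resize(c['pixels'][y0:y1,x0:x1,::-1],None,fx=9,fy=9,interpolation=cv2.INTER_CUBIC))
A=cv2.imread('pics/p_t.png');B=cv2.imread('pics/p_s.png');h=min(len(A),len(B));cv2.imwrite('pics/pp.png',cv2.resize(np.hstack([A[:h],B[:h]]),(800,440)));print(A.shape,B.shape)
E
```

```text
clock: 29.8
tcp_pos: [0.4365, 0.1657, 0.1877]
orientation: [0.999, -0.049, 0.001, -0.0]
ft_force: [-0.1, 0.0, -0.4]
grip_width: 0.0515
gripper_force: 0.0
(array([270.58870968, 265.07258065]), np.int32(124), ((270.5, 265.0), (14.0, 9.0), 90.0)) (array([290.62874251, 299.5508982 ]), np.int32(167), ((290.5487976074219, 299.5610046386719), (15.305028915405273, 11.088336944580078), 51.34019088745117))
tri (array([ 0.4776423 , -0.04899826,  0.0249078 ]), np.float64(0.0015094738271929954)) plane [ 0.47825032 -0.04827724  0.022     ] [ 0.47859554 -0.05056931  0.018     ]
[ 0.4971 -0.0353  0.022 ]
[ 0.4976 -0.0596  0.022 ]
[ 0.4599 -0.0607  0.022 ]
[ 0.4593 -0.0364  0.022 ]
shank [272.14285714 251.80952381] [-0.12264974  0.99245002] 11.353183837249226 42 [ 0.51453752 -0.05079968  0.013     ]
loop x 257 278 y 268 288
(495, 360, 3) (495, 540, 3)
```

View pics/pp.png

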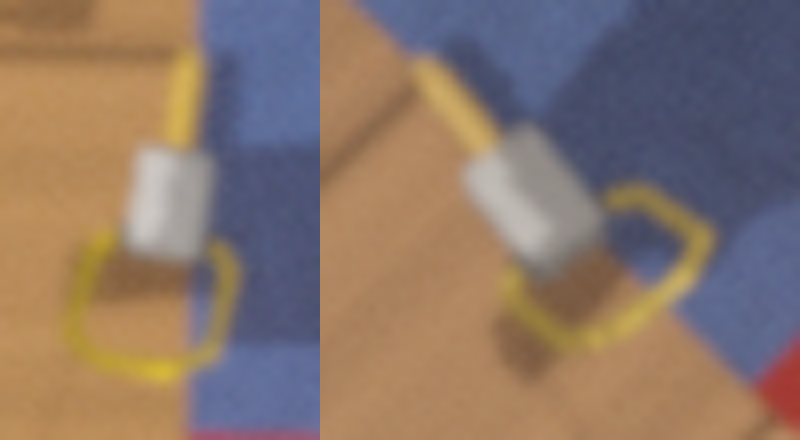

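```bash
python3 -c "
from h import *
go(.484,-.0493,.1,84.7)"
```

```text
tcp [0.4365 0.1656 0.1876] yhead -95.4 j6 1.78 shift mm [ 67.6 209.5  87.6] yaw -0.002
```

```bash
python3 -m crank '[{"x":17,"y":52,"z":0,"yaw":0,"fingers":-0.1},{"x":17,"y":52,"z":0,"yaw":0,"fingers":-0.1},{"x":17,"y":52,"z":0,"yaw":0,"fingers":-0.1},{"x":17,"y":52,"z":0,"yaw":0,"fingers":-0.1},{"x":0,"y":1,"z":50,"yaw":0,"fingers":-0.1},{"x":0,"y":0,"z":30,"yaw":0,"fingers":-0.1},{"x":0,"y":0,"z":0,"yaw":0,"fingers":-0.1},{"x":0,"y":0,"z":0,"yaw":0,"fingers":-0.1}]' ; python3 -c "
from h import *
go(.484,-.0493,.004,84.7)"
```

```text
clock: 30.9
tcp_pos: [0.4851, -0.0492, 0.1089]
orientation: [0.999, -0.047, 0.001, 0.0]
ft_force: [-0.2, -0.3, -0.0]
grip_width: 0.0517
gripper_force: 0.0
tcp [ 0.4851 -0.0492  0.1089] yhead -95.4 j6 1.33 shift mm [ -1.4   0.2 104.9] yaw -0.001
```

```bash
python3 -m crank '[{"x":-1,"y":0,"z":50,"yaw":0,"fingers":-0.1},{"x":0,"y":0,"z":35,"yaw":0,"fingers":-0.1},{"x":0,"y":0,"z":15,"yaw":0,"fingers":-0.1},{"x":0,"y":0,"z":4,"yaw":0,"fingers":-0.1},{"x":0,"y":0,"z":0,"yaw":0,"fingers":1},{"x":0,"y":0,"z":0,"yaw":0,"fingers":1},{"x":0,"y":0,"z":0,"yaw":0,"fingers":1},{"x":0,"y":0,"z":0,"yaw":0,"fingers":1},{"x":0,"y":0,"z":0,"yaw":0,"fingers":1},{"x":0,"y":0,"z":0,"yaw":0,"fingers":1}]' ; python3 -c "
from h import *
go(.484,-.0493,.004,84.7)"
```

```text
clock: 32.15
tcp_pos: [0.4837, -0.0491, 0.0043]
orientation: [0.999, -0.048, 0.001, 0.0]
ft_force: [-1.7, -0.1, 5.7]
grip_width: 0.0235
gripper_force: 29.9
tcp [ 0.4837 -0.0491  0.0043] yhead -95.5 j6 1.33 shift mm [0.3 0.2 0.3] yaw -0.003
```

```bash
python3 -m crank '[{"x":0,"y":0,"z":-30,"yaw":0,"fingers":1},{"x":0,"y":0,"z":-40,"yaw":0,"fingers":1},{"x":0,"y":0,"z":-30,"yaw":-0.18,"fingers":1},{"x":0,"y":0,"z":0,"yaw":-0.18,"fingers":1},{"x":0,"y":0,"z":0,"yaw":-0.18,"fingers":1},{"x":0,"y":0,"z":0,"yaw":-0.18,"fingers":1},{"x":0,"y":0,"z":0,"yaw":-0.18,"fingers":1},{"x":0,"y":0,"z":0,"yaw":-0.18,"fingers":1},{"x":0,"y":0,"z":0,"yaw":-0.18,"fingers":1},{"x":0,"y":0,"z":0,"yaw":-0.18,"fingers":1},{"x":0,"y":0,"z":0,"yaw":-0.11,"fingers":1}]' >/dev/null; python3 - <<'E'
from h import *
goc(-200,0,78)
t=cam('top');s=cam('side')
p=tool()[0];tipw=np.r_[p[:2]+.048*XC,p[2]+.007]
I=[]
for c in(t,s):
    q=proj(c,tipw).astype(int);print(q);x,y=q
    I.append(cv2.resize(c['pixels'][y-30:y+30,x-40:x+40,::-1],(400,300),interpolation=cv2.INTER_CUBIC))
cv2.imwrite('pics/s8.png',np.hstack(I))
E
```

```text
tcp [ 0.4825 -0.0487  0.1028] yhead -6.4 j6 -0.22 shift mm [56.5 57.5 24.7] yaw 0.003
[249 260]
[268 301]
```

View pics/s8.png

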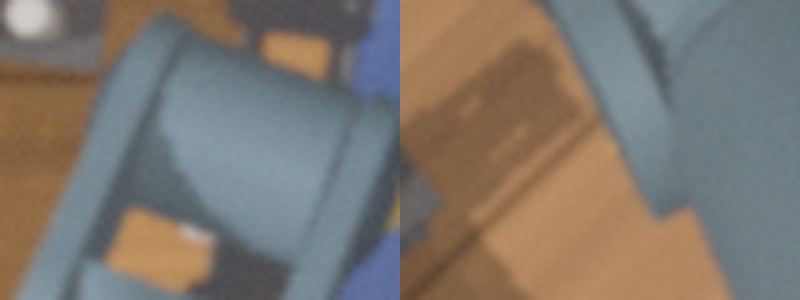

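```bash
python3 -m crank '[{"x":0,"y":29,"z":10,"yaw":0.003,"fingers":1},{"x":0,"y":28,"z":10,"yaw":0,"fingers":1},{"x":25,"y":0,"z":4,"yaw":0,"fingers":1},{"x":25,"y":0,"z":0,"yaw":0,"fingers":1},{"x":0,"y":0,"z":0,"yaw":0,"fingers":1},{"x":0,"y":0,"z":0,"yaw":0,"fingers":1}]'; python3 - <<'E'
from h import *
for i in range(4):
    goc(-184,0,78.3)
    t=cam('top')
s=cam('side')
I=[]
for c in(t,s):
    x,y=proj(c,[.5567,.0903,.1]).astype(int);print(x,y)
    I.append(cv2.resize(c['pixels'][y-30:y+30,x-40:x+40,::-1],(400,300),interpolation=cv2.INTER_CUBIC))
cv2.imwrite('pics/s9.png',np.hstack(I))
E
```

```text
clock: 34.38
tcp_pos: [0.5455, -0.0063, 0.0793]
orientation: [0.748, 0.663, -0.0, -0.0]
ft_force: [0.6, -0.8, -1.8]
grip_width: 0.0238
gripper_force: 29.9
tcp [ 0.5455 -0.0063  0.0793] yhead -6.9 j6 -0.1 shift mm [23.4 -0.5  1. ] yaw -0.005
tcp [ 0.5455 -0.0066  0.0794] yhead -6.9 j6 -0.1 shift mm [23.6 -0.6  1.1] yaw -0.005
tcp [ 0.5456 -0.0067  0.0795] yhead -6.9 j6 -0.1 shift mm [23.7 -0.7  1.2] yaw -0.005
tcp [ 0.5456 -0.0067  0.0795] yhead -6.9 j6 -0.1 shift mm [23.7 -0.7  1.2] yaw -0.005
215 232
214 310
```

View pics/s9.png

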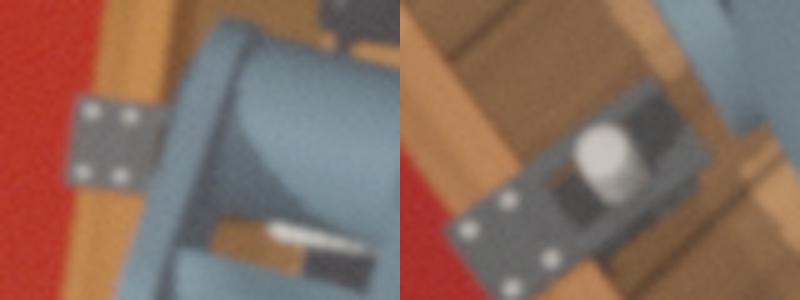

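```bash
python3 - <<'E'
from h import *
s=cam('side');q=plane(s,(214.1,309.3),.101);print(q,C(q))
H,S,V=s['hsv'].transpose(2,0,1)
for th in(130,145,160):
    b=max(blobs(inrect(H.shape,203,299,226,323)&(V>th)&(S<60),4),key=lambda b:b[1]);print(th,b[0],b[1],C(plane(s,b[0],.101)))
def r(x,y):return (214-40+(x-400)/5,310-30+y/5)
for a in[(468,230),(508,197),(550,258),(512,288)]:print('rivet',C(plane(s,r(*a),.072)))
E
python3 -m crank '[{"x":12,"y":-0.5,"z":1,"yaw":-0.004,"fingers":1},{"x":8,"y":0,"z":0,"yaw":0,"fingers":1},{"x":0,"y":0,"z":0,"yaw":0,"fingers":1},{"x":0,"y":0,"z":0,"yaw":0,"fingers":1}]'
python3 -c "
from h import *
goc(-184,0,78.3)"
```

```text
[0.55817429 0.08918814 0.101     ] (np.float64(-111.02179741872654), np.float64(-2.0109461766165992))
130 [214.74285714 311.57857143] 140 (np.float64(-109.30533365168202), np.float64(2.8014434624145377))
145 [214.36521739 311.13043478] 115 (np.float64(-109.23388609403811), np.float64(1.530977552843064))
160 [214.02298851 310.52873563] 87 (np.float64(-109.40609268078519), np.float64(0.03737867507514099))
rivet (np.float64(-46.932528614061056), np.float64(-16.195495612169214))
rivet (np.float64(-68.09214968712564), np.float64(-17.41982316688642))
rivet (np.float64(-67.29778229657103), np.float64(15.203744723381655))
rivet (np.float64(-47.67477652734713), np.float64(15.75563874874392))
clock: 35.17
tcp_pos: [0.5475, 0.0141, 0.0785]
orientation: [0.746, 0.665, -0.0, 0.0]
ft_force: [0.1, -0.4, -1.7]
grip_width: 0.0236
gripper_force: 29.9
tcp [0.5475 0.0141 0.0785] yhead -6.6 j6 -0.07 shift mm [ 2.8 -0.1  0.2] yaw 0.001
```

```bash
python3 -m crank '[{"x":8,"y":0.3,"z":0,"yaw":0,"fingers":1},{"x":6,"y":0,"z":0,"yaw":0,"fingers":1},{"x":4,"y":0,"z":0,"yaw":0,"fingers":1},{"x":4,"y":0,"z":0,"yaw":0,"fingers":1},{"x":0,"y":0,"z":0,"yaw":0,"fingers":1}]'
python3 -c "
from h import *
goc(-133,0,78.3)"
```

```text
clock: 35.8
tcp_pos: [0.5503, 0.0361, 0.0784]
orientation: [0.746, 0.665, -0.0, -0.0]
ft_force: [0.9, -0.5, -1.5]
grip_width: 0.0239
gripper_force: 29.9
tcp [0.5503 0.0361 0.0784] yhead -6.6 j6 -0.03 shift mm [31.7 -0.3  0.1] yaw 0.001
```

```bash
python3 -m crank '[{"x":4,"y":0,"z":0,"yaw":0,"fingers":1},{"x":4,"y":0,"z":0,"yaw":0,"fingers":1},{"x":4,"y":0,"z":0,"yaw":0,"fingers":1},{"x":0,"y":0,"z":0,"yaw":0,"fingers":1}]'
python3 -m crank '[{"x":4,"y":0,"z":0,"yaw":0,"fingers":1},{"x":4,"y":0,"z":0,"yaw":0,"fingers":1},{"x":3,"y":0,"z":0,"yaw":0,"fingers":1},{"x":0,"y":0,"z":0,"yaw":0,"fingers":1}]'
python3 -c "
from h import *
goc(-133,0,78.3)"
```

```text
clock: 36.3
tcp_pos: [0.5517, 0.048, 0.0784]
orientation: [0.746, 0.665, -0.0, 0.0]
ft_force: [-0.2, -0.2, -1.4]
grip_width: 0.0237
gripper_force: 29.9
clock: 36.8
tcp_pos: [0.5529, 0.0589, 0.0784]
orientation: [0.746, 0.665, -0.0, -0.0]
ft_force: [0.3, -0.8, -1.5]
grip_width: 0.0239
gripper_force: 29.9
tcp [0.5529 0.0589 0.0784] yhead -6.6 j6 0.02 shift mm [ 8.8 -0.3  0.1] yaw 0.001
```

```bash
python3 -m crank '[{"x":3,"y":0,"z":0,"yaw":0,"fingers":1},{"x":3,"y":0,"z":0,"yaw":0,"fingers":1},{"x":2,"y":0,"z":0,"yaw":0,"fingers":1},{"x":0,"y":0,"z":0,"yaw":0,"fingers":1}]'
python3 -m crank '[{"x":2,"y":0,"z":0,"yaw":0,"fingers":1},{"x":0,"y":0,"z":0,"yaw":0,"fingers":1}]'
python3 -m crank '[{"x":2,"y":0,"z":0,"yaw":0,"fingers":1},{"x":0,"y":0,"z":0,"yaw":0,"fingers":1}]'
python3 -c "
from h import *
goc(-133,0,78.3)"
```

```text
clock: 37.3
tcp_pos: [0.5539, 0.0667, 0.0785]
orientation: [0.746, 0.665, 0.0, 0.0]
ft_force: [0.1, -0.6, -1.6]
grip_width: 0.0239
gripper_force: 29.9
clock: 37.55
tcp_pos: [0.5541, 0.0687, 0.0784]
orientation: [0.747, 0.665, -0.0, -0.0]
ft_force: [-0.4, 0.1, -0.9]
grip_width: 0.0236
gripper_force: 29.9
clock: 37.8
tcp_pos: [0.5543, 0.0702, 0.0785]
orientation: [0.747, 0.665, -0.0, 0.0]
ft_force: [-0.3, -3.1, -1.2]
grip_width: 0.024
gripper_force: 29.9
tcp [0.5543 0.0702 0.0785] yhead -6.6 j6 0.04 shift mm [-2.7 -0.4  0.2] yaw 0.0
```

Contact just starting; press a little more.

```bash
python3 -m crank '[{"x":1.5,"y":0,"z":0,"yaw":0,"fingers":1},{"x":0,"y":0,"z":0,"yaw":0,"fingers":1}]'
python3 -m crank '[{"x":1,"y":0,"z":0,"yaw":0,"fingers":1},{"x":0,"y":0,"z":0,"yaw":0,"fingers":1}]'
python3 - <<'E'
from h import *
goc(-133,0,78.3)
s=cam('side');x,y=proj(s,[.5567,.0903,.1]).astype(int)
cv2.imwrite('pics/s10.png',cv2.resize(s['pixels'][y-36:y+36,x-48:x+48,::-1],(576,432),interpolation=cv2.INTER_CUBIC))
E
```

```text
clock: 38.05
tcp_pos: [0.5543, 0.0704, 0.0785]
orientation: [0.746, 0.666, -0.001, 0.001]
ft_force: [-1.6, -7.6, -0.4]
grip_width: 0.0235
gripper_force: 29.9
clock: 38.3
tcp_pos: [0.5544, 0.0704, 0.0785]
orientation: [0.746, 0.666, -0.002, 0.002]
ft_force: [-1.7, -11.2, 0.5]
grip_width: 0.0234
gripper_force: 29.9
tcp [0.5544 0.0704 0.0785] yhead -6.5 j6 0.04 shift mm [-2.9 -0.4  0.2] yaw 0.001
```

View pics/s10.png

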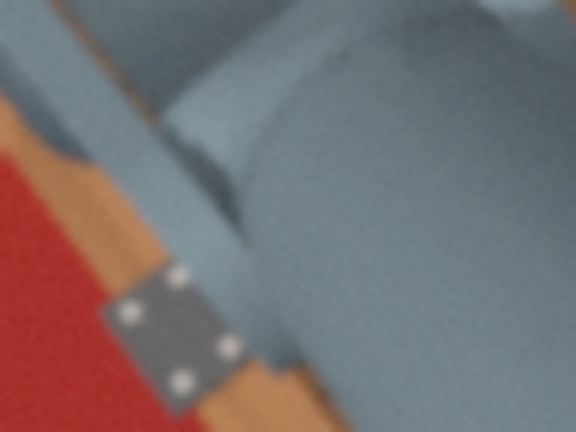

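```bash
python3 -m crank '[{"x":-2,"y":0,"z":0,"yaw":0,"fingers":1},{"x":0,"y":0,"z":0,"yaw":0,"fingers":0.1},{"x":0,"y":0,"z":0,"yaw":0,"fingers":0.1},{"x":0,"y":0,"z":0,"yaw":0,"fingers":0.1},{"x":0,"y":0,"z":-20,"yaw":0,"fingers":0.1},{"x":0,"y":0,"z":-50,"yaw":0,"fingers":0.1},{"x":0,"y":0,"z":-50,"yaw":0,"fingers":1},{"x":-30,"y":40,"z":0,"yaw":0,"fingers":1},{"x":-40,"y":40,"z":0,"yaw":0,"fingers":1},{"x":-40,"y":40,"z":0,"yaw":0,"fingers":1},{"x":0,"y":60,"z":0,"yaw":0,"fingers":1}]'
python3 - <<'E'
from h import *
goc(-235,0,122)
I=[]
for n in('top','side'):
    c=cam(n);x,y=proj(c,[.5567,.0803,.1]).astype(int)
    I.append(cv2.resize(c['pixels'][y-36:y+36,x-40:x+40,::-1],(400,360),interpolation=cv2.INTER_CUBIC))
cv2.imwrite('pics/s11.png',np.hstack(I))
E
```

```text
clock: 39.72
tcp_pos: [0.7214, -0.0618, 0.1988]
orientation: [0.748, 0.664, 0.0, 0.0]
ft_force: [0.3, -0.7, 1.2]
grip_width: 0.0004
gripper_force: 0.0
tcp [ 0.7214 -0.0618  0.1988] yhead -6.8 j6 -0.12 shift mm [   6.6 -181.6   76.8] yaw -0.003
```

View pics/s11.png

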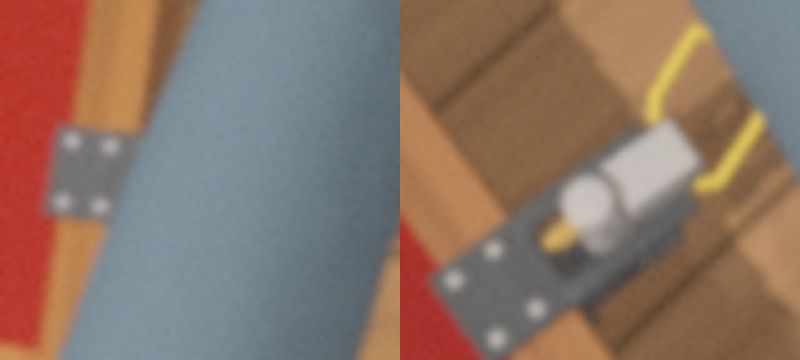

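```bash
python3 -m crank '[{"x":0,"y":-60,"z":0,"yaw":0,"fingers":1},{"x":0,"y":-60,"z":0,"yaw":0,"fingers":1},{"x":0,"y":-60,"z":0,"yaw":0,"fingers":1},{"x":0,"y":-1,"z":40,"yaw":0,"fingers":1},{"x":0,"y":0,"z":36,"yaw":0,"fingers":1},{"x":0,"y":0,"z":0,"yaw":0,"fingers":1},{"x":0,"y":0,"z":0,"yaw":0,"fingers":1}]'
python3 -c "
from h import *
goc(-235,0,122)"
```

```text
clock: 40.7
tcp_pos: [0.5415, -0.0381, 0.124]
orientation: [0.746, 0.665, 0.001, 0.001]
ft_force: [0.8, -0.0, -0.0]
grip_width: 0.0002
gripper_force: 0.0
tcp [ 0.5415 -0.0381  0.124 ] yhead -6.6 j6 -0.16 shift mm [ 4.4 -0.2  2. ] yaw 0.001
```

At x = -239. Push forward to -100 gently, then lift straight up.

```bash
python3 -m crank '[{"x":15,"y":0,"z":0,"yaw":0,"fingers":1},{"x":12,"y":0,"z":0,"yaw":0,"fingers":1},{"x":12,"y":0,"z":0,"yaw":0,"fingers":1},{"x":12,"y":0,"z":0,"yaw":0,"fingers":1},{"x":12,"y":0,"z":0,"yaw":0,"fingers":1},{"x":12,"y":0,"z":0,"yaw":0,"fingers":1},{"x":12,"y":0,"z":0,"yaw":0,"fingers":1},{"x":12,"y":0,"z":0,"yaw":0,"fingers":1},{"x":12,"y":0,"z":0,"yaw":0,"fingers":1},{"x":12,"y":0,"z":0,"yaw":0,"fingers":1},{"x":12,"y":0,"z":0,"yaw":0,"fingers":1}]'
python3 -m crank '[{"x":4,"y":0,"z":0,"yaw":0,"fingers":1},{"x":0,"y":0,"z":0,"yaw":0,"fingers":1},{"x":0,"y":0,"z":0,"yaw":0,"fingers":1},{"x":-10,"y":0,"z":-20,"yaw":0,"fingers":1},{"x":0,"y":0,"z":-50,"yaw":0,"fingers":1},{"x":-40,"y":40,"z":-20,"yaw":0,"fingers":1},{"x":-45,"y":40,"z":0,"yaw":0,"fingers":1},{"x":-45,"y":40,"z":0,"yaw":0,"fingers":1},{"x":-30,"y":50,"z":0,"yaw":0,"fingers":1}]'
python3 - <<'E'
from h import *
I=[]
for n in('top','side'):
    c=cam(n);x,y=proj(c,[.5567,.0803,.1]).astype(int)
    I.append(cv2.resize(c['pixels'][y-36:y+36,x-40:x+40,::-1],(400,360),interpolation=cv2.INTER_CUBIC))
cv2.imwrite('pics/s12.png',np.hstack(I))
E
```

```text
clock: 42.08
tcp_pos: [0.5562, 0.0966, 0.1223]
orientation: [0.747, 0.665, -0.0, 0.0]
ft_force: [0.6, -1.4, -1.1]
grip_width: 0.0005
gripper_force: 0.3
clock: 43.2
tcp_pos: [0.7071, -0.0918, 0.2149]
orientation: [0.747, 0.664, 0.001, 0.001]
ft_force: [1.7, 0.3, 1.1]
grip_width: 0.0003
gripper_force: 0.0
```

View pics/s12.png

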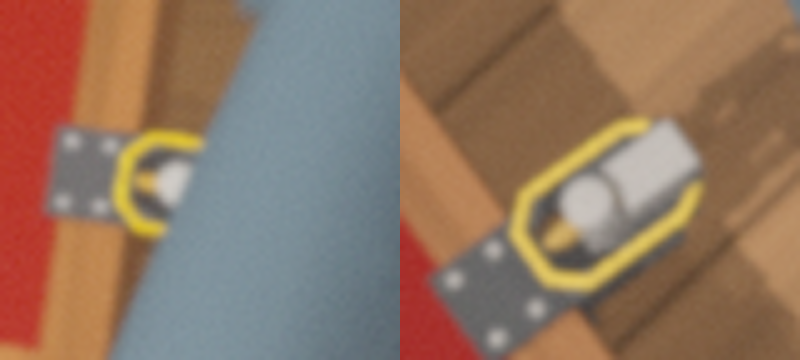

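```bash
python3 - <<'E'
from h import *
t=cam('top');s=cam('side');P=[]
for c,k in((t,(120,183)),(s,(540,240-0))):
    x,y=proj(c,[.5567,.0803,.1]).astype(int);P.append((x-40+(k[0]%400)/5,y-36+k[1]/5))
P[1]=(P[1][0]-0,P[1][1])
print(C(plane(t,P[0],.085)));print('expected bow in top px',proj(t,np.r_[W(-79,0),.085]),P[0],'side',proj(s,np.r_[W(-79,0),.085]),P[1])
meas()
E
```

```text
(np.float64(-75.5349053652739), np.float64(2.8945807858128827))
expected bow in top px [204.48723549 231.68640266] (np.float64(203.0), np.float64(232.6)) side [203.35487106 321.21780605] (np.float64(205.0), np.float64(318.0))
```

```bash
python3 -m crank '[{"x":0,"y":0,"z":0,"yaw":0,"fingers":1},{"x":0,"y":0,"z":0,"yaw":0,"fingers":1},{"x":0,"y":0,"z":0,"yaw":0,"fingers":1},{"x":0,"y":0,"z":0,"yaw":0,"fingers":1}]' >/dev/null; python3 -c "
from workcell import bot
print(bot.hand_in())"
```

```text
the job is handed in; nothing more can be done
None
```

I packed the three chisels that were out into slots 1, 3 and 5, shut the lid over the post, pushed the linch pin home and closed the loop flat; the job is handed in, but no verdict came back.

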